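# Pin the finial blanks into the carving jig

### The arm

A 7-joint arm with a two-finger parallel gripper is mounted at the origin on the work surface. World frame = base frame: x ahead of the robot, y to its left, z up, the work surface at z = 0. Lengths are in m, angles in degrees, forces in N, time in s.
With the tool pointing down it reaches from about 0.35 to 0.9 m from the base axis. Payload 7.2 kg.
Tool frame: the origin (TCP) lies between the finger pads; the fingertips stand 14 mm ahead of it and the grasp point (between the pads) lies 5 mm behind it (arm.tip_extent is the distance from the TCP to the fingertips, in m); z points along the fingers, y is the direction in which the jaws open and shut (so a half turn about z gives the same grasp; the last joint's range is limited). The gripper opens to 85 mm and grips with 20 to 120 N. Pads are 22 mm wide; open, the fingers measure 114 mm over their backs; the gripper's body (76 mm by 85 mm) begins 54 mm behind the grasp point. The pads swing forward as they close: fully open they stand 13 mm farther back than shut.
Start: joints at [-75.642, 23.554, -0.728, 91.456, 0.321, 64.991, -4.71], TCP at [0.196, 0.594, 0.245] pointing down, gripper open.
Joint ranges: [-169.25, 169.25], [-16.82, 113.86], [-84.01, 82.57], [7.8, 145.47], [-59.2, 239.2], [7.22, 106.19], [-163.78, 163.78]. Speed limits (degrees/s): [136.94, 136.94, 172.46, 172.46, 180, 180, 180].

### API

Orientations are given as [roll, pitch, yaw] about the fixed x, y, z axes, in that order (R = Rz(yaw) Ry(pitch) Rx(roll)).
In Python, from cell import arm gives the robot as it stands. Calls block until the motion is done:
- arm.movep(position, orientation): joint-space move of the TCP to a pose.
- arm.move_l(position, attitude=None, velocity=0.15): straight line of the TCP; attitude=None keeps the orientation; velocity is the mean speed in m/s.
- arm.move_joints(angles): joint-space move.
- arm.gripper_to(opening, f_grip=None): finger opening in m; f_grip is the grip in N (None keeps the last); returns when the fingers have stopped.
- arm.hold(seconds).
- arm.inverse_kinematics(position, orientation): joint angles nearest the present ones, or None.
- arm.get_obs(): the state.
- arm.grab_frame(name): name is "scene" or "side" or "wrist"; returns a dict with "frame" (384x512x3 uint8, red, green, blue), "depth" (384x512 float32, m along the optical axis (not along the pixel's ray), 0 where there is no reading), "fx", "fy", "cx", "cy" (pixels), "k1" (the pictures are not rectified: a ray, as slopes to the right and down, at radius r is drawn at 1 + k1 r^2 times it, then the intrinsics apply), "extrinsics" (4x4, takes a point from camera to world coordinates); the wrist camera has in their place "mount" (4x4, takes a point from camera to tool coordinates, whose origin is the TCP and whose axes are the flange's). Camera axes: x right, y down, z forward; pixel columns grow to the right and rows downward; lengths in m; the calibration is good to about 2 mm. A picture is of the moment at which its call begins: read the wrist's pose just before it.
A pose or a line that the arm cannot do raises arm.MotionError and nothing moves.
- arm.close_job(): hands the job in, once; it reports no verdict.
Trained networks look in a picture, given as the dict that the camera call returned (one of the last four; its "shot" number tells which), for a name from the list of things; names that differ only in an ending like _2 or _b are one class to them, and where a whole thing is asked for, a point or a joint stands for the part that bears it (a point fixed in the world has none). Each returns a list of dicts, best first, with "confidence" (0 to 1); they miss things now and then, are a little off and sometimes report something else, mostly with a low value. They report only what shows in the picture. A call takes as long as a camera call. They do not tell look-alikes from the thing itself.
- arm.spot_in(picture, name): "uv" ([column, row] in pixels, amid what is visible of it).
- arm.trace(picture, name): "pixels" (384x512 bool, what is visible of it) and "uv" ([column, row] in pixels, amid what is visible of it).
- arm.tip_of(picture, name): "uv" ([column, row] in pixels: a listed point, or the origin of a listed thing).
The state is a dict: "t": time; "joint_pos": joint angles; "qd": joint speeds; "tau": joint torques, N m; "position": TCP position; "tcp_rot": TCP orientation; "contact_force": force on the tool from outside, world axes, zero at the start; "moment": the same for the moment, N m; "opening": finger opening in m.
Only numpy, scipy, OpenCV 4.12 (cv2) and the standard library are available. Lean on these libraries where they do the work, as an engineer would, in place of code of your own. Each camera call takes 0.05 s, during which the arm holds its last target.

### The job

Mount every turned finial blank on the bench in the blue-bracketed carving jig, one to a bracket: stand its square foot between the two cheeks, slide a square lock pin through both cheeks and the foot until the pin's shoulder comes up against the cheek, then press an R-clip's straight leg down through the hole in the pin's nose until its bow has snapped round the pin. Any bracket, pin and clip will do; spare ones may stay where they are. Do not knock the other tools and things on the bench about.

Things in the scene. Friction and masses are not known exactly. Their poses are not given: they have to be found in the camera images.
- jig: Holding jig fixed to the bench: wooden board 76 (x) x 286 (y) x 30 mm with three blue steel brackets in a row along y, 90 mm apart. Origin: middle of its underside, on the bench; z up. Bracket: floor 34 mm above the bench; two cheeks 5 mm thick, 56 mm wide, tops 80 mm above the bench, inner faces 48 mm apart (x = +-24), outer faces at x = +-29 mm; open at both y sides.
- station1 (a point): Bracket 1 (jig y = -90 mm): midway between its cheeks, 50 mm above the bench, at the middle of the sill of the cheeks' windows. Axes as the jig's. A window in each cheek, 20 mm wide, 19 mm high above the sill, lets a pin through along x, from either side. A pin that is home has its origin here; a blank in place has its origin 16 mm below.
- station2 (a point): Bracket 2 (jig y = 0 mm): midway between its cheeks, 50 mm above the bench, at the middle of the sill of the cheeks' windows. Axes as the jig's. A window in each cheek, 20 mm wide, 19 mm high above the sill, lets a pin through along x, from either side. A pin that is home has its origin here; a blank in place has its origin 16 mm below.
- station3 (a point): Bracket 3 (jig y = 90 mm): midway between its cheeks, 50 mm above the bench, at the middle of the sill of the cheeks' windows. Axes as the jig's. A window in each cheek, 20 mm wide, 19 mm high above the sill, lets a pin through along x, from either side. A pin that is home has its origin here; a blank in place has its origin 16 mm below.
- rack: Wooden clip rack fixed to the bench, 150 (x) x 50 (y) x 46 mm high. Origin: middle of the underside. Three upright slots (6.4 mm in x, 19.8 mm in y, floor 10 mm above the bench) at x = -48, 0, +48 mm. Clips stand loosely in them, legs down, may lean 0.15 rad, lift straight out: clip x along rack y, clip origin 52 mm above the bench and 7 mm to -y of the slot's middle, eye 69 to 89 mm above the bench.
- finial1: Turned finial blank of pale wood, 80 mm high, about 90 g, standing (may be absent). Origin: middle of the underside; z up. Foot 42 (x) x 34 (y) x 46 mm high with a mortise right through along x, 20 mm wide, 15 to 36 mm above the underside. Grip: round bud 34 mm across, 54 to 73 mm up. Half turn makes no difference. In the jig its x lies along the jig's x, on the bracket floor.
- finial2: Turned finial blank of pale wood, 80 mm high, about 90 g, standing (may be absent). Origin: middle of the underside; z up. Foot 42 (x) x 34 (y) x 46 mm high with a mortise right through along x, 20 mm wide, 15 to 36 mm above the underside. Grip: round bud 34 mm across, 54 to 73 mm up. Half turn makes no difference. In the jig its x lies along the jig's x, on the bracket floor.
- finial3: Turned finial blank of pale wood, 80 mm high, about 90 g, standing (may be absent). Origin: middle of the underside; z up. Foot 42 (x) x 34 (y) x 46 mm high with a mortise right through along x, 20 mm wide, 15 to 36 mm above the underside. Grip: round bud 34 mm across, 54 to 73 mm up. Half turn makes no difference. In the jig its x lies along the jig's x, on the bracket floor.
- pin1: Square steel lock pin, 16 x 16 mm, about 240 g, lying flat, clip hole upright. Origin: on the underside's centre line; x to the nose, z up. Nose end x = +61 mm (last 7 mm tapered), tail end x = -75 mm. Dark shoulder 30 mm wide, 16 mm high, x = -35 to -29 mm: meets a cheek's outer face when home. Grip: the tail behind it, 40 mm long. Keep it level and the hole upright.
- pin1_hole (a point): Middle of the pin's clip hole: 7.5 mm across, right through from top to bottom, top rim rounded 2 mm; at x = +46 mm from the pin's origin, 8 mm above its underside. Axes as the pin's. The pin may rock about 0.05 rad in the windows while pressed.
- pin2: Square steel lock pin, 16 x 16 mm, about 240 g, lying flat, clip hole upright. Origin: on the underside's centre line; x to the nose, z up. Nose end x = +61 mm (last 7 mm tapered), tail end x = -75 mm. Dark shoulder 30 mm wide, 16 mm high, x = -35 to -29 mm: meets a cheek's outer face when home. Grip: the tail behind it, 40 mm long. Keep it level and the hole upright.
- pin2_hole (a point): Middle of the pin's clip hole: 7.5 mm across, right through from top to bottom, top rim rounded 2 mm; at x = +46 mm from the pin's origin, 8 mm above its underside. Axes as the pin's. The pin may rock about 0.05 rad in the windows while pressed.
- pin3: Square steel lock pin, 16 x 16 mm, about 240 g, lying flat, clip hole upright. Origin: on the underside's centre line; x to the nose, z up. Nose end x = +61 mm (last 7 mm tapered), tail end x = -75 mm. Dark shoulder 30 mm wide, 16 mm high, x = -35 to -29 mm: meets a cheek's outer face when home. Grip: the tail behind it, 40 mm long. Keep it level and the hole upright.
- pin3_hole (a point): Middle of the pin's clip hole: 7.5 mm across, right through from top to bottom, top rim rounded 2 mm; at x = +46 mm from the pin's origin, 8 mm above its underside. Axes as the pin's. The pin may rock about 0.05 rad in the windows while pressed.
- clip1: R-clip of 4.5 mm brassy wire, 42 g, flat in its x-z plane. Origin: point of the straight leg that is mid-hole when home; z up the leg, tip at z = -42 mm. Grip: eye, x -5 to +15, y 9 mm thick, z +17 to +37 (top). Springy bow on +x: inside x = 7, pinch x = 3.5 at z = -13, flared tip x = 13.5, z = -26 mm. Its x goes across the pin, either way; 10 to 20 N down springs the bow over and under the pin.
- clip2: R-clip of 4.5 mm brassy wire, 42 g, flat in its x-z plane. Origin: point of the straight leg that is mid-hole when home; z up the leg, tip at z = -42 mm. Grip: eye, x -5 to +15, y 9 mm thick, z +17 to +37 (top). Springy bow on +x: inside x = 7, pinch x = 3.5 at z = -13, flared tip x = 13.5, z = -26 mm. Its x goes across the pin, either way; 10 to 20 N down springs the bow over and under the pin.
- clip3: R-clip of 4.5 mm brassy wire, 42 g, flat in its x-z plane. Origin: point of the straight leg that is mid-hole when home; z up the leg, tip at z = -42 mm. Grip: eye, x -5 to +15, y 9 mm thick, z +17 to +37 (top). Springy bow on +x: inside x = 7, pinch x = 3.5 at z = -13, flared tip x = 13.5, z = -26 mm. Its x goes across the pin, either way; 10 to 20 N down springs the bow over and under the pin.
- mallet: carver's round wooden mallet lying on its side, 215 mm long, head 68 mm across; bystander
- gouge_long: carving gouge with wooden handle, 250 mm long, 26 mm high, lying flat; bystander
- gouge_short: carving gouge with dark wooden handle, 210 mm long, lying flat; bystander
- wax_tin: flat round brass-coloured wax tin, 72 mm across, 32 mm high; bystander
- glue_bottle: white bottle with red cap, 56 mm across, 145 mm high, standing; bystander
- offcut: pale wood offcut 85 x 50 x 22 mm; bystander
- sand_block: cork sanding block 100 x 60 x 30 mm; bystander
Not all that is in view belongs to the job. What is shaped like the pin2 but red is not meant.

How it is judged:
By the outcome, as a careful person would: the job done as asked, in the order asked, and still so for the second after the job is handed in, with the robot touching nothing.
Of finial1, finial2, finial3 only 2 to 3 are there at a start; the rules pass over those that are not, and their reading is None.
At some moment in a run one of pin1, pin2, pin3 may be knocked a few centimetres aside while the robot is not near it.
It also fails if it takes over 210 s, if anything falls off the work surface, if the arm or the gripper's body presses on something with over 40 N, if the wrist force passes 120 N, or if a joint passes its speed limit or range.

## Working session

There is one attempt and no reset: what is moved stays moved. The work goes in short steps, each a Python script; the robot and the scene stay as the last script left them, time stands still between calls to the robot, and variables do not carry over. Pictures are saved under pics/ and viewed, and the job is handed in when it is done.

```bash
ls; mkdir -p pics; python3 - <<'E'
from cell import arm
import cv2
o=arm.get_obs(); print(o)
for n in ["scene","side","wrist"]:
    p=arm.grab_frame(n); cv2.imwrite(f"pics/a_{n}.png",p["frame"][:,:,::-1]); 
    print(n,{k:(v.tolist() if hasattr(v,'tolist') else v) for k,v in p.items() if k not in("frame","depth")})
E
```

```text
pics
{'t': 0.0, 'joint_pos': array([-75.64252442,  23.60029748,  -0.72836091,  91.50380709,
         0.32076835,  64.99141428,  -4.70936902]), 'qd': array([ 0.06279744,  0.07135215,  0.05514986, -0.03567548, -0.02676768,
       -0.08929374, -0.1206727 ]), 'tau': array([-3.01492364e-04, -6.00626135e+01,  6.81863297e-01, -2.99421000e+01,
        1.36739181e-02,  1.04052256e-02, -1.24762988e-05]), 'position': array([0.19577138, 0.59304443, 0.24445174]), 'tcp_rot': array([-1.79906751e+02,  6.55522984e-03,  1.61736690e+02]), 'contact_force': array([-0.3123218 , -0.0434819 , -1.08222863]), 'moment': array([-0.01056024,  0.04678689,  0.02143442]), 'opening': 0.08548065363761226}
scene {'fx': 402.17934022331144, 'fy': 402.17934022331144, 'cx': 260.3648197377144, 'cy': 192.2503916601878, 'k1': -0.1278168465910097, 'extrinsics': [[0.26584899470761586, 0.6368992488939286, -0.723659905460638, 1.4769938544666386], [0.9637820112672992, -0.15910515988052643, 0.21403220051420224, -0.24313931296862007], [0.021178922789168678, -0.7543506445001169, -0.6561299858806552, 0.8950545265265337], [0.0, 0.0, 0
[... 215 characters left out ...]
, 0.42777609310900067, 0.05895312818344642], [-0.5369649152939903, -0.504148515637064, 0.6763896465235575, -0.7658540675555419], [-0.0038817718690086953, -0.8003001134618314, -0.5995870747774144, 0.7491183434767021], [0.0, 0.0, 0.0, 1.0]], 'shot': 2}
wrist {'fx': 265.7906876590603, 'fy': 265.7906876590603, 'cx': 258.47077521367544, 'cy': 189.82084818072138, 'k1': -0.060558514948636885, 'mount': [[0.00045146443355700844, -0.9504482930279852, -0.3108823546939439, 0.07922600476800061], [0.9999995780060281, 0.00018035500394618503, 0.000900810654492218, 0.0006570371855207924], [-0.0008001047605958866, -0.3108826301874365, 0.950447973368406, -0.12833369325491414], [0.0, 0.0, 0.0, 1.0]], 'shot': 3}
```

View pics/a_scene.png

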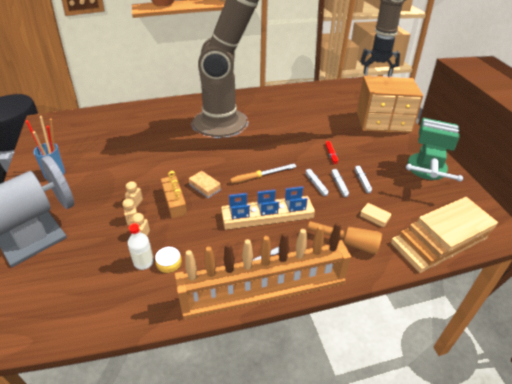

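View pics/a_side.png

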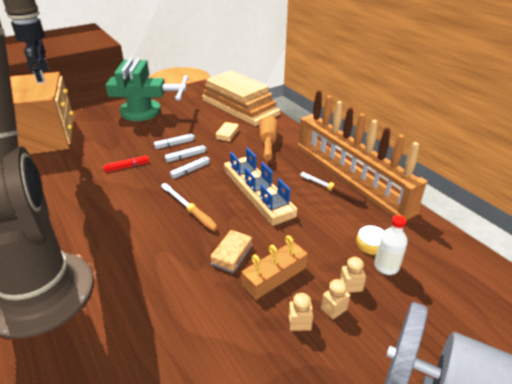

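View pics/a_wrist.png

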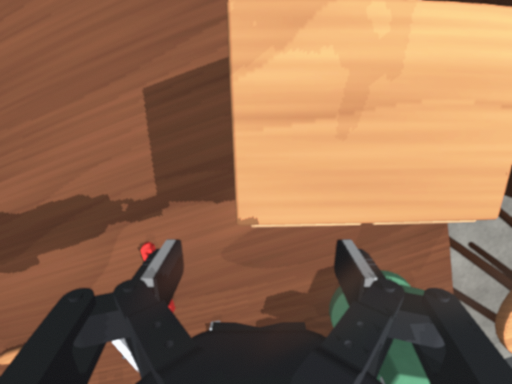

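```bash
cat > h.py <<'E'
from cell import arm
import numpy as np, cv2
from scipy.spatial.transform import Rotation as R
def K(p): return np.array([[p["fx"],0,p["cx"]],[0,p["fy"],p["cy"]],[0,0,1.]])
def D(p): return np.array([p["k1"],0,0,0,0.])
def T_of(o):
    T=np.eye(4); T[:3,:3]=R.from_euler("xyz",o["tcp_rot"],degrees=True).as_matrix(); T[:3,3]=o["position"]; return T
def grab(n,save=None):
    o=arm.get_obs(); p=arm.grab_frame(n)
    p2=p
    E=p["extrinsics"] if "extrinsics" in p else T_of(o)@np.array(p["mount"])
    if save: cv2.imwrite(f"pics/{save}.png",p["frame"][:,:,::-1])
    return p,np.array(E)
def rays(p,uv):
    uv=np.asarray(uv,float).reshape(-1,1,2)
    n=cv2.undistortPoints(uv,K(p),D(p)).reshape(-1,2)
    return np.c_[n,np.ones(len(n))]
def on_z(p,E,uv,z):
    d=rays(p,uv)@E[:3,:3].T; c=E[:3,3]
    return c+d*((z-c[2])/d[:,2])[:,None]
def cloud(p,E,mask=None):
    m=p["depth"]>0
    if mask is not None: m=m&mask
    v,u=np.nonzero(m)
    r=rays(p,np.c_[u,v])*p["depth"][v,u][:,None]
    return r@E[:3,:3].T+E[:3,3],np.c_[u,v]
def proj(p,E,X):
    X=np.asarray(X,float).reshape(-1,3); C=(X-E[:3,3])@E[:3,:3]
    return cv2.projectPoints(C,np.zeros(3),np.zeros(3),K(p),D(p))[0].reshape(-1,2)
E
python3 - <<'E'
from h import *
np.set_printoptions(precision=3,suppress=True)
for n in ["scene","side"]:
    p,E=grab(n)
    for c in ["jig","rack","finial1","pin1","clip1","mallet","gouge_long","gouge_short","wax_tin","glue_bottle","offcut","sand_block"]:
        print(n,c)
        for d in arm.trace(p,c):
            if d["confidence"]<0.3: continue
            X,uv=cloud(p,E,d["pixels"])
            if len(X)<5: continue
            s=f"  {d['confidence']:.2f} uv {np.round(d['uv'])} lo {np.percentile(X,3,0)} hi {np.percentile(X,97,0)} med {np.median(X,0)}"
            if c in("pin1","jig","rack","mallet","gouge_long"):
                rect=cv2.minAreaRect(X[:,:2].astype(np.float32)*1000); s+=f" rect {np.round(rect[0])} {np.round(rect[1])} {rect[2]:.1f}"
            print(s)
E
```

```text
scene jig
  0.78 uv [265. 210.] lo [ 0.566 -0.092  0.001] hi [0.646 0.166 0.077] med [0.624 0.033 0.03 ] rect [561.  42.] [284. 164.] 86.2
  0.51 uv [141. 254.] lo [ 0.696 -0.379  0.008] hi [ 0.727 -0.329  0.143] med [ 0.716 -0.352  0.077] rect [ 704. -363.] [69. 46.] 72.2
scene rack
  0.77 uv [174. 200.] lo [ 0.397 -0.266  0.002] hi [ 0.538 -0.213  0.045] med [ 0.51  -0.244  0.042] rect [ 464. -240.] [153.  49.] 4.9
scene finial1
  0.55 uv [126. 210.] lo [ 0.51  -0.396  0.   ] hi [ 0.536 -0.363  0.076] med [ 0.527 -0.381  0.046]
  0.48 uv [133. 191.] lo [ 0.426 -0.388  0.002] hi [ 0.457 -0.346  0.078] med [ 0.442 -0.364  0.042]
  0.46 uv [137. 223.] lo [ 0.575 -0.364  0.007] hi [ 0.61  -0.331  0.079] med [ 0.595 -0.345  0.053]
scene pin1
  0.59 uv [362. 180.] lo [ 0.45   0.406 -0.002] hi [0.581 0.434 0.016] med [0.51  0.417 0.011] rect [511. 420.] [ 33. 152.] 75.7
  0.59 uv [329. 156.] lo [ 0.272  0.358 -0.002] hi [0.399 0.387 0.016] med [0.354 0.37  0.012] rect [336. 378.] [ 28. 132.] 77.0
  0.57 uv [340. 183.] lo [ 0.452  0.316 -0.003] hi [0.579 0.346 0.016] med [0.521 0.327 0.011
[... 3391 characters left out ...]
 0.83 uv [393. 250.] lo [ 0.668 -0.385  0.006] hi [ 0.706 -0.339  0.145] med [ 0.681 -0.367  0.078]
  0.68 uv [189. 167.] lo [0.425 0.232 0.001] hi [0.549 0.26  0.018] med [0.485 0.244 0.014]
side offcut
  0.77 uv [229. 131.] lo [0.65  0.332 0.007] hi [0.727 0.397 0.025] med [0.684 0.361 0.021]
  0.63 uv [263. 188.] lo [ 0.555 -0.104  0.002] hi [0.638 0.167 0.08 ] med [0.584 0.011 0.033]
  0.40 uv [353. 279.] lo [ 0.563 -0.378  0.006] hi [ 0.596 -0.336  0.08 ] med [ 0.576 -0.365  0.046]
side sand_block
  0.68 uv [230. 250.] lo [ 0.359 -0.179  0.004] hi [ 0.456 -0.101  0.032] med [ 0.403 -0.143  0.029]
  0.57 uv [185. 153.] lo [0.448 0.314 0.001] hi [0.571 0.344 0.018] med [0.51  0.323 0.013]
```

```bash
python3 - <<'E'
from h import *
for i,(x,y,z) in enumerate([(0.48,0.33,0.26),(0.58,0.03,0.28),(0.47,-0.30,0.28)]):
    arm.movep([x,y,z],[180,0,180])
    p,E=grab("wrist",f"b{i}")
    np.savez(f"b{i}.npz",E=E,**{k:v for k,v in p.items()})
    o=arm.get_obs(); print(o["t"],o["joint_pos"].round(1),o["position"].round(4),o["tcp_rot"].round(2))
    for c in [["pin1","pin1_hole"],["jig","station1"],["finial1","clip1","rack"]][i]:
        for d in arm.tip_of(p,c): print(c,round(d["confidence"],2),d["uv"].round(1) if hasattr(d["uv"],"round") else d["uv"])
E
```

```text
2.9417 [-42.6  18.6   4.1  96.7  -1.5  64.7  52.1] [0.4791 0.3315 0.2599] [ 1.7997e+02 -3.0000e-02 -1.7988e+02]
pin1 0.93 [255.9, 184.1]
pin1 0.83 [291.8, 44.3]
pin1 0.78 [315.9, 183.0]
pin1 0.56 [206.4, 172.4]
pin1_hole 0.73 [253.4, 214.4]
pin1_hole 0.61 [312.4, 215.2]
4.3 [-17.5  17.6  12.4  95.9  -4.1  66.9  86. ] [0.5798 0.0323 0.2798] [ 1.7995e+02 -3.0000e-02 -1.7983e+02]
jig 0.57 [498.0, 152.9]
station1 0.69 [328.4, 183.5]
station1 0.67 [197.6, 174.0]
station1 0.65 [372.0, 263.1]
5.7583 [  9.   15.7  23.   99.6  -6.7  66.1 124.1] [ 0.4712 -0.2983  0.2798] [ 1.7996e+02  1.0000e-02 -1.7984e+02]
finial1 0.97 [226.6, 223.4]
finial1 0.74 [205.3, 182.0]
finial1 0.68 [213.9, 130.9]
clip1 0.67 [296.3, 153.0]
clip1 0.61 [300.0, 187.2]
clip1 0.5 [298.7, 118.7]
rack 0.61 [296.9, 149.9]
rack 0.53 [473.1, 243.0]
```

```bash
python3 -c "
import cv2,numpy as np
cv2.imwrite('pics/b.png',np.vstack([cv2.imread('pics/b0.png')]))"
```

```text
(no output)
```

View pics/b0.png

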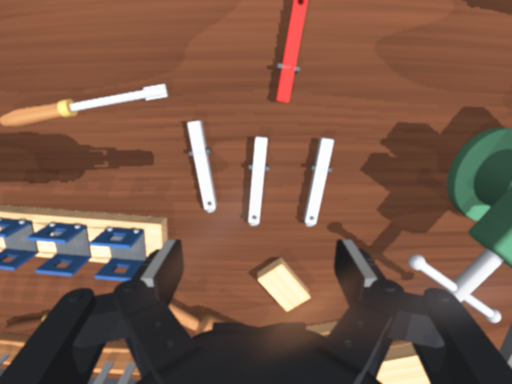

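View pics/b1.png

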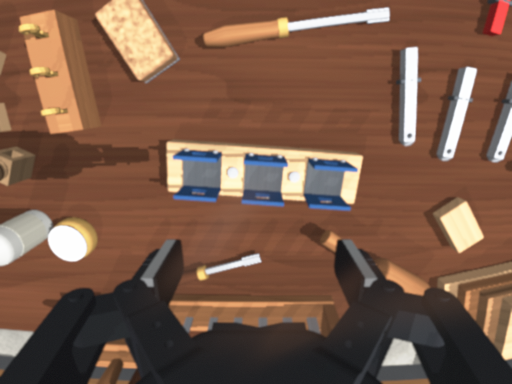

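View pics/b2.png

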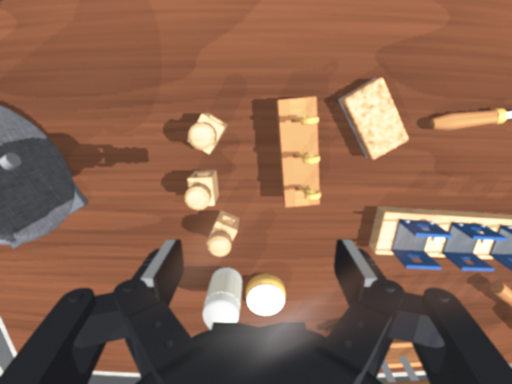

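```bash
cat >> h.py <<'E'
def load(i):
    z=np.load(f"b{i}.npz"); p={k:(z[k] if z[k].ndim else z[k].item()) for k in z.files if k!="E"}; return p,z["E"]
def rect(P):
    r=cv2.minAreaRect((P[:,:2]*1000).astype(np.float32)); (c,(w,h),a)=r
    if w<h: w,h,a=h,w,a-90   # a = angle of long side
    return np.round(c,1),round(w,1),round(h,1),round((a+90)%180-90,2)
E
python3 - <<'E'
from h import *
np.set_printoptions(precision=4,suppress=True)
p,E=load(1); X,uv=cloud(p,E); f=p["frame"][uv[:,1],uv[:,0]].astype(int)
reg=(abs(X[:,0]-.6)<.1)&(abs(X[:,1]-.033)<.17)
bl=(f[:,2]>f[:,0]*1.5)&reg
print("bench z",np.median(X[(f[:,0]<110)&(X[:,0]<.55)&(X[:,0]>.45)&(abs(X[:,2])<.01)][:,2]))
for lo in (.06,.072,.076):
    m=bl&(X[:,2]>lo)&(X[:,2]<.09); print("cheek",lo,m.sum(),rect(X[m]), np.percentile(X[m,2],[50,95]))
m=reg&~bl&(X[:,2]>.026)&(X[:,2]<.033); print("board",m.sum(),rect(X[m]),np.median(X[m,2]))
p,E=load(0); X,uv=cloud(p,E); f=p["frame"][uv[:,1],uv[:,0]].astype(int)
for y in(.25,.33,.417):
    m=(abs(X[:,1]-y)<.04)&(abs(X[:,0]-.51)<.1)&(X[:,2]>.012)&(X[:,2]<.022); print("pin",m.sum(),rect(X[m]),np.median(X[m,2]))
    m&=f.min(1)>130; print("   white",m.sum(),rect(X[m]))
p,E=load(2); X,uv=cloud(p,E); f=p["frame"][uv[:,1],uv[:,0]].astype(int)
m=(abs(X[:,0]-.46)<.1)&(abs(X[:,1]+.24)<.05)&(X[:,2]>.04)&(X[:,2]<.05);print("rack",m.sum(),rect(X[m]),np.median(X[m,2]))
m=(abs(X[:,0]-.46)<.1)&(abs(X[:,1]+.24)<.05)&(X[:,2]>.06)&(X[:,2]<.1)
C=X[m]
for cx in (.41,.457,.505):
    q=C[abs(C[:,0]-cx)<.02]; print("clip",len(q),q.min(0),q.max(0),np.median(q,0))
for (cx,cy) in ((.425,-.375),(.508,-.385),(.583,-.355)):
    q=(abs(X[:,0]-cx)<.04)&(abs(X[:,1]-cy)<.035)
    foot=q&(X[:,2]>.042)&(X[:,2]<.049); bud=q&(X[:,2]>.055)&(X[:,2]<.085)
    print("fin",foot.sum(),rect(X[foot]),"bud",bud.sum(),X[bud].min(0),X[bud].max(0))
E
```

```text
bench z 0.00011121360673571612
cheek 0.06 1611 (array([599.1,  39.9]), 234.2, 58.8, 86.09) [0.0789 0.0807]
cheek 0.072 1269 (array([599.2,  39.9]), 234.2, 58.8, 86.05) [0.0793 0.0808]
cheek 0.076 1100 (array([599.2,  39.9]), 234.2, 58.8, 86.05) [0.0795 0.0809]
board 4727 (array([625.2,  38.1]), 284.6, 130.9, 85.18) 0.02974939672300725
pin 1049 (array([490.4, 248.7]), 134.8, 29.2, 2.33) 0.015574448231290616
   white 1031 (array([490.3, 252.5]), 135.1, 25.8, 10.18)
pin 986 (array([511.9, 331.7]), 134.3, 28.8, 0.42) 0.015567261423066414
   white 968 (array([512. , 332.3]), 134.5, 26.0, -1.73)
pin 1023 (array([514.1, 421.8]), 134.0, 29.3, -2.76) 0.015648909962888535
   white 1000 (array([513.7, 419. ]), 134.1, 25.4, -10.74)
rack 3410 (array([ 459.4, -240.5]), 150.2, 50.8, 5.62) 0.04572795146211292
clip 133 [ 0.4064 -0.2464  0.0603] [ 0.4157 -0.226   0.0884] [ 0.4107 -0.2371  0.0845]
clip 142 [ 0.4536 -0.2422  0.0614] [ 0.4625 -0.2217  0.0884] [ 0.4571 -0.2324  0.0831]
clip 153 [ 0.5014 -0.2375  0.0604] [ 0.51   -0.2167  0.088 ] [ 0.5048 -0.2281  0.0805]
fin 236 (array([ 431.4, -369.7]), 42.2, 34.9, -30.36) bud 622 [ 0.4147 -0.3863  0.0566] [ 0.4475 -0.3527  0.0817]
fin 235 (array([ 513., -381.]), 42.1, 34.5, 2.96) bud 564 [ 0.4962 -0.398   0.0554] [ 0.5299 -0.3639  0.0814]
fin 200 (array([ 585.5, -354.2]), 41.4, 33.6, -25.67) bud 510 [ 0.5691 -0.371   0.0551] [ 0.6028 -0.3377  0.0812]
```

```bash
cat >> h.py <<'E'
JC=np.array([.5992,.0399]); JY=-3.95
def jig(x,y,z=0):
    a=np.radians(JY); return np.array([JC[0]+x*np.cos(a)-y*np.sin(a),JC[1]+x*np.sin(a)+y*np.cos(a),z])
ST={1:-.09,2:0.,3:.09}
def st():
    o=arm.get_obs(); return f"t {o['t']:.1f} pos {o['position'].round(4)} rot {o['tcp_rot'].round(2)} F {o['contact_force'].round(1)} M {o['moment'].round(2)} op {o['opening']:.4f}"
def down(yaw): return [180,0,(yaw+180)%360-180]
E
python3 - <<'E'
from h import *
p,E=load(2); X,uv=cloud(p,E)
for x0 in np.arange(.36,.66,.03):
    q=X[(abs(X[:,0]-x0)<.015)&(X[:,1]<-.4)&(X[:,2]>.02)]
    print(round(x0,2),len(q), q[:,1].max() if len(q) else None, q[:,2].max() if len(q) else None)
for s,(x,y,phi) in {1:(.4314,-.3697,-30.4),2:(.513,-.381,3),3:(.5855,-.3542,-25.7)}.items():
    yaw=180+phi
    for z in(.2,.061): 
        q=arm.inverse_kinematics([x,y,z],down(yaw)); print(s,z,None if q is None else np.round(q,1))
E
```

```text
0.36 0 None None
0.39 209 -0.5904292390658441 0.11625781437588167
0.42 1069 -0.57322060405673 0.14267187496739198
0.45 1770 -0.5547611397971628 0.16662148377915884
0.48 2345 -0.5407698556315557 0.19371561385235966
0.51 2149 -0.5274319607128982 0.2011748341801954
0.54 50 -0.5304741719392747 0.18203104566663775
0.57 0 None None
0.6 0 None None
0.63 0 None None
0.66 0 None None
1 0.2 [ 13.5  22.   29.  104.1 -12.5  57.1 107.2]
1 0.061 [ 18.   32.6  23.8 110.1 -19.2  41.2 112.7]
2 0.2 [ 16.   28.2  23.1  93.6 -12.3  60.7 135.8]
2 0.061 [ 18.3  37.5  20.2  99.5 -16.9  46.1 139.5]
3 0.2 [  9.9  33.2  26.5  86.6 -15.8  63.9 104. ]
3 0.061 [ 11.9  41.6  23.4  92.5 -20.1  50.1 107.3]
```

```bash
cat >> h.py <<'E'
def pick_finial(x,y,phi,open_=.06):
    yaw=180+phi
    arm.gripper_to(open_)
    arm.movep([x,y,.16],down(yaw)); arm.move_l([x,y,.061],velocity=.1)
    print(st()); arm.gripper_to(.02,f_grip=40); print("closed",st())
    arm.move_l([x,y,.20],velocity=.2)
def place_finial(k,dx=0,dy=0):
    yaw=180+JY; a=jig(dx,ST[k]+dy)
    arm.movep([a[0],a[1],.20],down(yaw)); arm.move_l([a[0],a[1],.120],velocity=.15); arm.move_l([a[0],a[1],.0955],velocity=.05)
    print("down",st()); arm.gripper_to(.055); arm.move_l([a[0],a[1],.20],velocity=.2); print(st())
E
python3 - <<'E'
from h import *
pick_finial(.513,-.381,3)
grab("side","c1"); place_finial(3)
arm.gripper_to(.085)
a=jig(-.02,.0); arm.movep([a[0],a[1],.28],down(180)); p,E=grab("wrist","c2"); np.savez("b3.npz",E=E,**p); print(st())
E
```

```text
t 8.1 pos [ 0.5134 -0.3814  0.0617] rot [-1.7996e+02  5.0000e-02 -1.7700e+02] F [-0.2  1.1 -0.3] M [ 0.01 -0.02 -0.02] op 0.0601
closed t 8.4 pos [ 0.5134 -0.3813  0.0618] rot [-1.7996e+02  6.0000e-02 -1.7700e+02] F [-0.8  0.1  5.3] M [ 0.16  0.07 -0.01] op 0.0329
down t 12.5 pos [0.6052 0.1292 0.0955] rot [-1.7997e+02 -3.0000e-02  1.7603e+02] F [-1.3 -0.9  4.7] M [-0.44  0.51 -0.02] op 0.0327
t 13.6 pos [0.6048 0.1298 0.1991] rot [-1.7999e+02 -6.0000e-02  1.7606e+02] F [-0.3  0.1 -0.9] M [ 0.01  0.03 -0.04] op 0.0552
t 14.6 pos [0.5791 0.042  0.2797] rot [ 1.7996e+02 -1.0000e-02 -1.7997e+02] F [-0.9  0.4  0.4] M [ 0.02 -0.   -0.02] op 0.0851
```

View pics/c2.png

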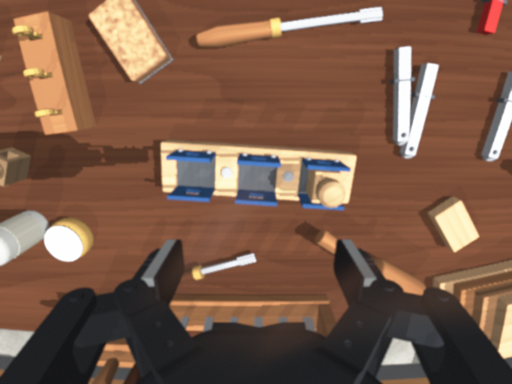

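```bash
cat >> h.py <<'E'
def check_finial(p,E,k):
    X,uv=cloud(p,E); f=p["frame"][uv[:,1],uv[:,0]].astype(int)
    a=np.radians(JY); d=X[:,:2]-JC; J=np.c_[d[:,0]*np.cos(a)+d[:,1]*np.sin(a),-d[:,0]*np.sin(a)+d[:,1]*np.cos(a),X[:,2]]
    q=(abs(J[:,0])<.0236)&(abs(J[:,1]-ST[k])<.035)&(f[:,0]>f[:,2]*1.05)
    foot=J[q&(J[:,2]>.074)&(J[:,2]<.084)]; foot[:,1]-=ST[k]
    bud=J[q&(J[:,2]>.09)]; bud[:,1]-=ST[k]
    print("finial",k,"foot",len(foot),rect(foot) if len(foot)>3 else None,foot.min(0),foot.max(0),"bud",bud.min(0),bud.max(0))
def check_jig(p,E):
    X,uv=cloud(p,E); f=p["frame"][uv[:,1],uv[:,0]].astype(int)
    m=(abs(X[:,0]-.6)<.1)&(abs(X[:,1]-.04)<.17)&(f[:,2]>f[:,0]*1.5)&(X[:,2]>.072)&(X[:,2]<.09); print("jig",rect(X[m]))
E
python3 - <<'E'
from h import *
np.set_printoptions(precision=4,suppress=True)
p,E=load(3); check_jig(p,E); check_finial(p,E,3)
E
```

```text
jig (array([599.2,  40.4]), 234.4, 58.9, 86.05)
finial 3 foot 319 (array([0.8, 0.5]), 45.3, 33.7, 0.42) [-0.0218 -0.0165  0.074 ] [0.0235 0.0172 0.0831] bud [-0.0174 -0.0323  0.09  ] [0.016  0.0166 0.3484]
```

```bash
python3 - <<'E'
from h import *
np.set_printoptions(precision=4,suppress=True)
pick_finial(.5855,-.3542,-25.7); place_finial(2)
pick_finial(.4312,-.3697,-30.4); place_finial(1)
arm.gripper_to(.085)
a=jig(-.02,.0); arm.movep([a[0],a[1],.28],down(180)); p,E=grab("wrist","c3"); np.savez("b4.npz",E=E,**p); print(st())
check_jig(p,E)
for k in (1,2,3): check_finial(p,E,k)
E
```

```text
t 17.6 pos [ 0.5859 -0.3546  0.0618] rot [-179.99    0.07  154.29] F [-0.9  0.5  0.2] M [-0.02  0.02  0.04] op 0.0601
closed t 18.0 pos [ 0.5859 -0.3545  0.0619] rot [180.     0.07 154.3 ] F [-0.7  0.4  6.3] M [0.12 0.05 0.01] op 0.0328
down t 21.6 pos [0.599  0.0394 0.0956] rot [-179.98   -0.02  176.03] F [-2.3 -1.3  5.1] M [-0.33  0.45 -0.01] op 0.0330
t 22.6 pos [0.5986 0.0401 0.1991] rot [180.    -0.06 176.07] F [-0.6  0.3 -1.3] M [0.06 0.01 0.01] op 0.0552
t 25.6 pos [ 0.4315 -0.3701  0.0616] rot [-180.      0.06  149.59] F [ 0.2 -0.4 -0.9] M [-0.03 -0.03 -0.03] op 0.0601
closed t 26.0 pos [ 0.4315 -0.37    0.0617] rot [179.99   0.06 149.6 ] F [-0.8  0.5  5.5] M [ 0.15  0.13 -0.03] op 0.0329
down t 29.5 pos [ 0.5929 -0.0497  0.0957] rot [179.96  -0.02 176.06] F [-2.4  0.9  5.4] M [0.24 0.62 0.05] op 0.0325
t 30.5 pos [ 0.5925 -0.0495  0.1991] rot [179.98  -0.06 176.07] F [-0.9 -0.1 -0.7] M [-0.   -0.03  0.  ] op 0.0550
t 31.5 pos [0.5789 0.0408 0.2797] rot [-179.98   -0.02  179.97] F [-0.6 -1.   0.4] M [-0.01  0.04 -0.01] op 0.0853
jig (array([599.1,  40. ]), 233.7, 58.7, 86.18)
finial 1 foot 303 (array([-1.4, -3.6]), 43.6, 41.4, -1.33) [-0.0236 -0.0238  0.074 ] [0.0207 0.0175 0.0817] bud [-0.0232 -0.016   0.09  ] [0.015  0.035  0.3476]
finial 2 foot 242 (array([0.2, 0.6]), 41.8, 33.9, 0.07) [-0.0208 -0.0163  0.0741] [0.0211 0.0176 0.0817] bud [-0.0166 -0.0158  0.0909] [0.0164 0.0168 0.1151]
finial 3 foot 317 (array([0.9, 4.1]), 45.3, 40.7, 0.36) [-0.0216 -0.0164  0.0742] [0.0235 0.0246 0.0833] bud [-0.0178 -0.035   0.0901] [0.0163 0.0161 0.3482]
```

View pics/c3.png

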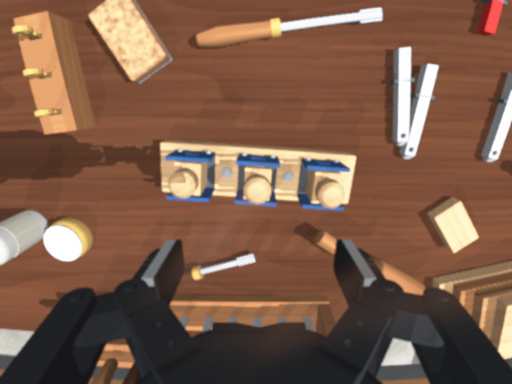

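```bash
cat >> h.py <<'E'
def find_pins(p,E):
    """pins from depth: connected comps of raised pale pixels; returns origin xy, yaw (nose dir)"""
    from scipy import ndimage
    X,uv=cloud(p,E); f=p["frame"].astype(int)
    H=np.zeros(p["depth"].shape); W=np.zeros(p["depth"].shape+(3,)); H[uv[:,1],uv[:,0]]=X[:,2]; W[uv[:,1],uv[:,0]]=X
    white=(f.min(2)>115)&(H>.008)&(H<.022)&(W[...,0]<.64)&(W[...,0]>.3)&(W[...,1]>.16)&(W[...,1]<.52)
    lab,n=ndimage.label(ndimage.binary_erosion(white)); out=[]
    for i in range(1,n+1):
        m=(lab==i)
        if m.sum()<200: continue
        P=W[m][:,:2]; c=P.mean(0); u=np.linalg.svd(P-c,full_matrices=False)[2][0]
        if u[0]<0: u=-u
        for _ in range(3):
            v=np.array([-u[1],u[0]]); s=(P-c)@u; t=(P-c)@v
            bs=np.linspace(s.min()+.004,s.max()-.012,16); ms=[];bc=[];wd=[]
            for b0,b1 in zip(bs[:-1],bs[1:]):
                q=t[(s>=b0)&(s<b1)]
                if len(q)>4: ms.append((np.percentile(q,4)+np.percentile(q,96))/2); bc.append((b0+b1)/2); wd.append(np.ptp(q))
            ms,bc,wd=map(np.array,(ms,bc,wd)); ok=wd<.021
            k,b=np.polyfit(bc[ok],ms[ok],1); c=c+b*v; u=u+k*v; u/=np.linalg.norm(u)
        s=(P-c)@u; L=s.max()-s.min(); mid=c+u*(s.max()+s.min())/2
        org=mid+u*.007
        out.append((org,np.degrees(np.arctan2(u[1],u[0])),L,np.median(wd),m.sum()))
    return out
def pins_look(save,pos=(.48,.33,.26)):
    arm.movep(list(pos),down(180)); p,E=grab("wrist",save); np.savez("bp.npz",E=E,**p)
    r=find_pins(p,E)
    for q in r: print("pin org",q[0].round(4),"yaw",round(q[1],2),"L",round(q[2],4),"w",round(q[3],4),q[4])
    return p,E,r
E
python3 - <<'E'
from h import *
p,E,r=pins_look("d1")
for q in r:
    u=np.array([np.cos(np.radians(q[1])),np.sin(np.radians(q[1]))])
    for s in (.046,-.032,0): print(proj(p,E,[*(q[0]+u*s),.016]).round(1),end=" ")
    print()
for d in arm.tip_of(p,"pin1_hole"): print(d)
print(st())
im=cv2.imread("pics/d1.png"); cv2.imwrite("pics/d1c.png",cv2.resize(im[100:250,150:360],None,fx=3.5,fy=3.5,interpolation=cv2.INTER_CUBIC))
E
```

```text
pin org [0.3864 0.1772] yaw -81.24 L 0.0463 w 0.0131 293
pin org [0.5071 0.2613] yaw 13.72 L 0.1549 w 0.0404 1661
pin org [0.5211 0.4183] yaw -7.31 L 0.1327 w 0.0145 841
[[113.3  98.6]] [[168.2  88. ]] [[145.3  92.3]] 
[[221.2 207.2]] [[205.8 157.7]] [[212.4 178.7]] 
[[313.5 216.1]] [[323.7 166.6]] [[319.4 187.6]] 
{'uv': [317.0, 217.4], 'confidence': 0.8}
t 32.8 pos [0.4813 0.328  0.2603] rot [-1.7999e+02  4.0000e-02  1.7980e+02] F [-0.   0.2  0.1] M [-0.03 -0.01 -0.01] op 0.0849
```

View pics/d1c.png

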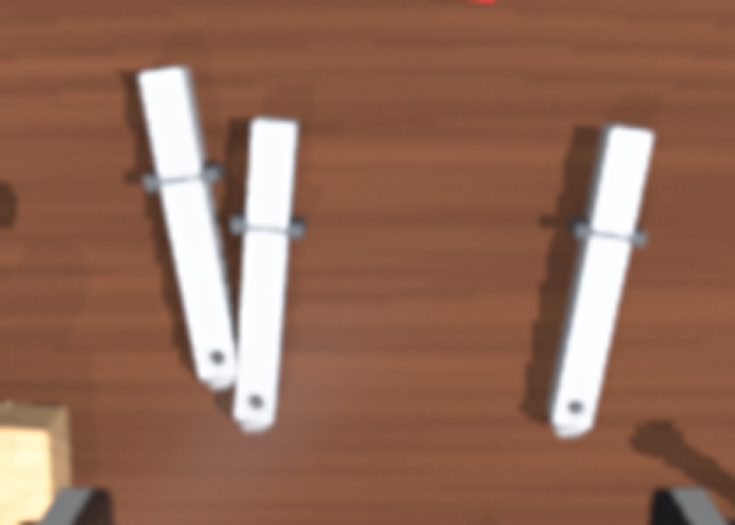

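```bash
cat >> h.py <<'E'
G=-.057
def pick_pin(org,yaw,open_=.05):
    u=np.array([np.cos(np.radians(yaw)),np.sin(np.radians(yaw))]); a=org+G*u
    arm.gripper_to(open_); arm.movep([*a,.10],down(180+yaw)); arm.move_l([*a,.017],velocity=.1); print(st())
    arm.gripper_to(.0,f_grip=70); print("closed",st())
    arm.move_l([*a,.12],velocity=.2)
ZP=.0685
def pj(x,k,dy=0,z=ZP):
    return list(jig(x+G,ST[k]+dy,z))
def pre_pin(k,dy=0,x=-.12):
    arm.movep(pj(x,k,dy,.12),down(180+JY)); arm.move_l(pj(x,k,dy),velocity=.15); print("pre",st())
def insert_pin(k,dy=0):
    for x in (-.085,-.06,-.04,-.02,-.006,-.003,-.001):
        arm.move_l(pj(x,k,dy),velocity=.06); o=arm.get_obs(); f=o["contact_force"]; print(x,f.round(1),o["position"].round(4))
        if np.linalg.norm(f[:2])>15: print("STOP"); return False
    return True
E
python3 - <<'E'
from h import *
pick_pin(np.array([.5211,.4183]),-7.31); pre_pin(3)
p,E=grab("wrist","d2"); np.savez("b5.npz",E=E,**p); grab("side","d2s")
E
```

```text
t 35.0 pos [0.465  0.4257 0.0176] rot [1.7996e+02 4.0000e-02 1.7268e+02] F [-0.   0.5 -0.4] M [ 0.01 -0.04 -0.  ] op 0.0501
closed t 35.4 pos [0.4648 0.4259 0.0178] rot [1.7994e+02 2.0000e-02 1.7269e+02] F [-1.5 -0.7  6.6] M [-0.18  0.24 -0.04] op 0.0139
pre t 37.6 pos [0.4291 0.1422 0.0684] rot [-1.7995e+02 -2.0000e-02  1.7609e+02] F [ 0.1 -1.2 -2.1] M [-0.    0.06  0.03] op 0.0142
```

View pics/d2.png

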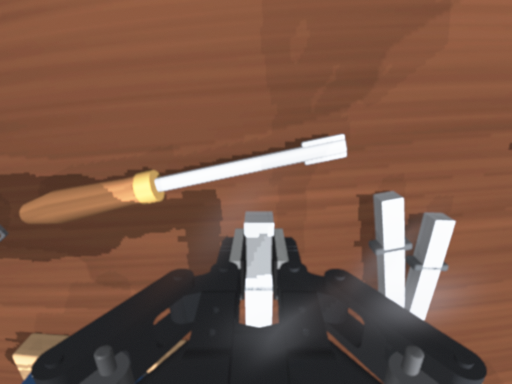

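```bash
cat >> h.py <<'E'
def J_of(X):
    a=np.radians(JY); d=X[:,:2]-JC; return np.c_[d[:,0]*np.cos(a)+d[:,1]*np.sin(a),-d[:,0]*np.sin(a)+d[:,1]*np.cos(a),X[:,2]]
def check_held(p,E,k,x0):
    X,uv=cloud(p,E); J=J_of(X); J[:,1]-=ST[k]
    f=p["frame"][uv[:,1],uv[:,0]].astype(int)
    m=(J[:,0]>x0-.09)&(J[:,0]<x0+.07)&(abs(J[:,1])<.012)&(J[:,2]>.055)&(J[:,2]<.08)&(f.min(1)>130)
    q=J[m]; s=q[:,0]-x0
    for a,b in ((-.077,-.066),(-.066,-.05),(-.05,-.036),(-.028,-.01),(-.01,.01)):
        t=q[(s>a)&(s<b)]
        if len(t)>4: print((a,b),len(t),"y",np.percentile(t[:,1],[4,96]).round(4),"z",np.median(t[:,2]).round(4))
    print("tail end",s.min())
E
python3 - <<'E'
from h import *
p,E=load(5); check_held(p,E,3,-.12)
E
```

```text
(-0.077, -0.066) 530 y [-0.0063  0.0085] z 0.0662
(-0.066, -0.05) 617 y [-0.0053  0.0074] z 0.0664
(-0.05, -0.036) 509 y [-0.0056  0.0077] z 0.0663
(-0.028, -0.01) 616 y [-0.0064  0.0083] z 0.0662
(-0.01, 0.01) 230 y [-0.0061  0.0084] z 0.066
tail end -0.07551243460791571
```

View pics/d2s.png

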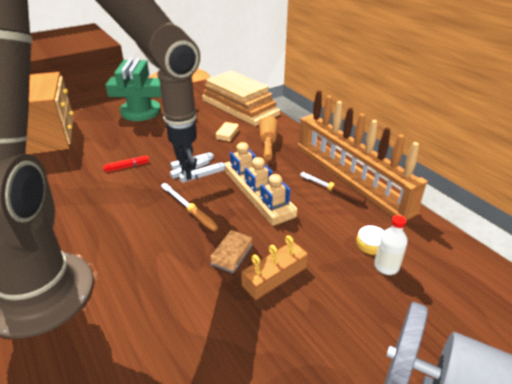

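```bash
sed -i 's/^ZP=.*/ZP=.0695/' h.py; python3 - <<'E'
from h import *
arm.move_l(pj(-.12,3,-.0006),velocity=.1)
print(insert_pin(3,-.0006)); print(st())
E
```

```text
-0.085 [ 0.1  0.8 -1.7] [0.4633 0.1387 0.0693]
-0.06 [ 0.1 -0.1 -2. ] [0.4886 0.1369 0.0693]
-0.04 [ 0.   0.5 -1.9] [0.5087 0.1356 0.0694]
-0.02 [-0.  -0.5 -2.8] [0.5287 0.1342 0.0694]
-0.006 [-0.8 -0.2 -2.7] [0.5429 0.1333 0.0695]
-0.003 [-0.   0.3 -1.6] [0.5455 0.1332 0.0695]
-0.001 [ 0.4  0.  -1.8] [0.5476 0.1331 0.0695]
True
t 41.1 pos [0.5476 0.1331 0.0695] rot [180.     0.   176.05] F [ 0.4  0.  -1.8] M [0.07 0.11 0.  ] op 0.0139
```

```bash
cat >> h.py <<'E'
def finish_pin(k,dy=0):
    x=-.001
    while x<.005:
        x+=.001; arm.move_l(pj(x,k,dy),velocity=.02); o=arm.get_obs(); f=o["contact_force"]; fx=f[0]; print(round(x,4),f.round(1),o["position"].round(4))
        if fx<-7: break
    x_end=x
    arm.move_l(pj(x_end,k,dy,ZP-.001),velocity=.03); print("low",st())
    arm.gripper_to(.04); print("rel",st())
    arm.move_l(pj(x_end,k,dy,.17),velocity=.15)
E
python3 - <<'E'
from h import *
finish_pin(3,-.0006)
p,E,r=pins_look("d3",(.50,.22,.26))
X,uv=cloud(p,E)
E
```

```text
0.0 [ 1.1 -0.4 -1.8] [0.5485 0.133  0.0695]
0.001 [-3.4 -0.2 -1.1] [0.5488 0.133  0.0693]
0.002 [-6.6  1.   1.9] [0.5488 0.133  0.0691]
0.003 [-9.3  0.6  2.9] [0.5489 0.133  0.069 ]
low t 42.4 pos [0.5488 0.133  0.0679] rot [-179.99   -0.31  176.08] F [-9.6  0.6  1.9] M [0.05 1.99 0.03] op 0.0143
rel t 42.8 pos [0.5523 0.1328 0.0689] rot [1.7999e+02 9.0000e-02 1.7604e+02] F [ 0.1  1.2 -0.2] M [-0.02  0.01 -0.02] op 0.0400
pin org [0.3865 0.1764] yaw -81.03 L 0.0446 w 0.0126 311
pin org [0.5067 0.2603] yaw 13.3 L 0.1537 w 0.0406 1725
```

View pics/d3.png

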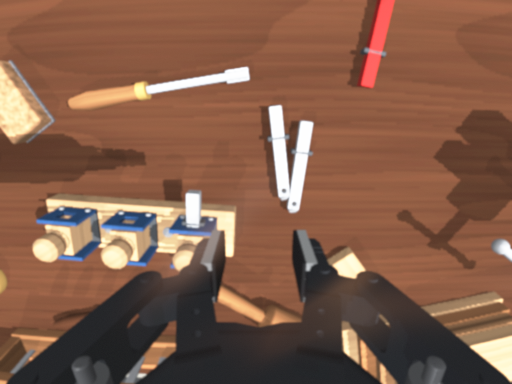

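```bash
python3 - <<'E'
import re
s=open('h.py').read()
s=s.replace('def find_pins(p,E):','def find_pins(p,E,split=None):').replace("    lab,n=ndimage.label(","    if split: white[:,split]=False\n    lab,n=ndimage.label(")
open('h.py','w').write(s)
E
python3 - <<'E'
from h import *
z=np.load("bp.npz"); p={k:(z[k] if z[k].ndim else z[k].item()) for k in z.files if k!="E"};E=z["E"]
r=find_pins(p,E,289)
for q in r: 
    print("pin org",q[0].round(4),"yaw",round(q[1],2),"L",round(q[2],4),"w",round(q[3],4),q[4])
    u=np.array([np.cos(np.radians(q[1])),np.sin(np.radians(q[1]))])
    for s in (.046,-.032,-.075): print(proj(p,E,[*(q[0]+u*s),.016]).round(1),end=" ")
im=cv2.imread("pics/d3.png"); cv2.imwrite("pics/d3c.png",cv2.resize(im[90:230,220:350],None,fx=5,fy=4.2,interpolation=cv2.INTER_CUBIC))
# home pin3 check
X,uv=cloud(p,E); J=J_of(X); J[:,1]-=.09
f=p["frame"][uv[:,1],uv[:,0]].astype(int)
m=(J[:,0]<-.03)&(J[:,0]>-.09)&(abs(J[:,1])<.012)&(J[:,2]>.055)&(f.min(1)>115)
print("\nhome",J[m].min(0),J[m].max(0),np.median(J[m],0))
E
```

```text
pin org [0.3865 0.1764] yaw -81.03 L 0.0446 w 0.0126 311
[[190.6  82.6]] [[249.   72.4]] [[281.8  67. ]] pin org [0.4973 0.2515] yaw 7.12 L 0.1319 w 0.0131 864
[[283.4 190.4]] [[278.  137.4]] [[274.8 105.3]] pin org [0.517  0.2779] yaw -6.12 L 0.1307 w 0.0139 822
[[293.5 203.1]] [[301.7 151.5]] [[306.5 120.5]] 
home [-0.0754652  -0.01135795  0.05561265] [-0.030049    0.0119628   0.06768026] [-0.0536559   0.00038562  0.06552231]
```

View pics/d3c.png

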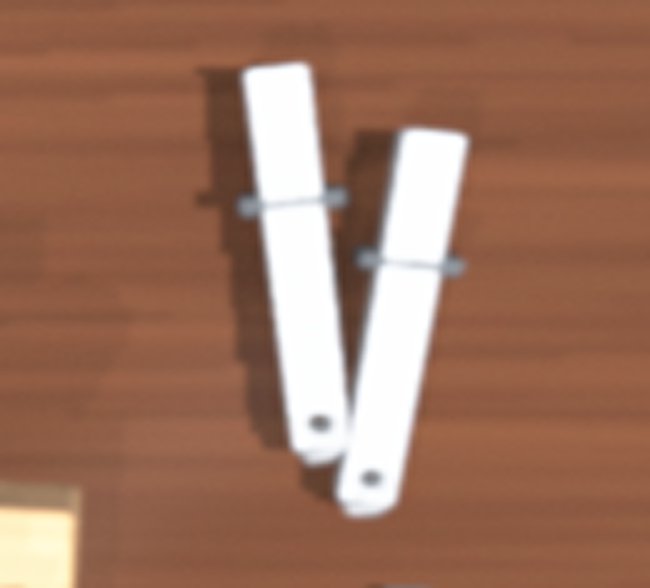

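```bash
python3 - <<'E'
from h import *
pick_pin(np.array([.4973,.2515]),7.12,.030); pre_pin(2,-.0006)
p,E=grab("wrist","d4"); check_held(p,E,2,-.12)
if insert_pin(2,-.0006): finish_pin(2,-.0006)
p,E,r=pins_look("d5",(.50,.22,.26))
E
```

```text
t 46.2 pos [0.4412 0.2446 0.0175] rot [ 1.7998e+02  5.0000e-02 -1.7289e+02] F [0.5 0.2 0.2] M [-0.01  0.   -0.03] op 0.0298
closed t 46.5 pos [0.4412 0.2447 0.0179] rot [ 1.7995e+02  6.0000e-02 -1.7290e+02] F [-1.3 -0.8  5.6] M [-0.21  0.21 -0.14] op 0.0141
pre t 48.4 pos [0.4227 0.0518 0.0694] rot [-1.7995e+02 -5.0000e-02  1.7610e+02] F [ 0.6  0.5 -2.9] M [ 0.03  0.1  -0.01] op 0.0141
(-0.077, -0.066) 935 y [-0.0108  0.0109] z 0.0671
(-0.066, -0.05) 645 y [-0.0062  0.0073] z 0.0673
(-0.05, -0.036) 520 y [-0.0063  0.0071] z 0.0672
(-0.028, -0.01) 616 y [-0.0072  0.0076] z 0.067
(-0.01, 0.01) 231 y [-0.0068  0.0077] z 0.0667
tail end -0.07599245607861865
-0.085 [-0.6  0.1 -2.5] [0.4571 0.0489 0.0693]
-0.06 [-1.  -0.1 -2. ] [0.4823 0.0472 0.0693]
-0.04 [ 0.8 -0.3 -3.2] [0.5025 0.0458 0.0694]
-0.02 [-0.8  0.3 -2.8] [0.5225 0.0444 0.0694]
-0.006 [-0.4 -0.  -3.2] [0.5367 0.0435 0.0695]
-0.003 [-0.2  0.3 -3.5] [0.5393 0.0434 0.0695]
-0.001 [-0.6  0.1 -2.7] [0.5414 0.0433 0.0695]
0.0 [ 0.2  0.2 -3.3] [0.5423 0.0432 0.0695]
0.001 [-3.2 -0.5 -1.7] [0.5428 0.0432 0.0694]
0.002 [-5.5  0.7  1. ] [0.5428 0.0431 0.0691]
0.003 [-8.6  0.9  1.8] [0.5428 0.0431 0.0689]
low t 52.9 pos [0.5428 0.0432 0.068 ] rot [179.99  -0.28 176.06] F [-8.5  0.3  1.9] M [0.11 1.76 0.04] op 0.0142
rel t 53.2 pos [0.5461 0.043  0.0689] rot [1.7999e+02 9.0000e-02 1.7604e+02] F [ 0.4 -1.1 -0. ] M [ 0.02 -0.    0.09] op 0.0399
pin org [0.3863 0.1764] yaw -82.0 L 0.0445 w 0.0126 321
pin org [0.5176 0.2777] yaw -6.28 L 0.132 w 0.0142 883
```

View pics/d5.png

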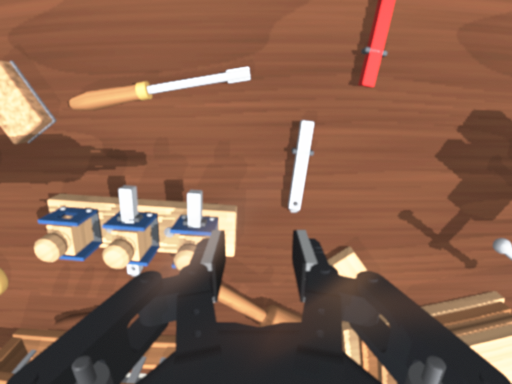

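```bash
python3 - <<'E'
from h import *
pick_pin(np.array([.5176,.2777]),-6.28); pre_pin(1,-.0006)
p,E=grab("wrist","d6"); check_held(p,E,1,-.12)
if insert_pin(1,-.0006):
    finish_pin(1,-.0006)
    arm.gripper_to(.085)
    a=jig(0.05,0); arm.movep([a[0],a[1],.24],down(0)); p,E=grab("wrist","d7"); np.savez("b6.npz",E=E,**p); print(st())
    for d in arm.tip_of(p,"pin1_hole"): print(d, J_of(on_z(p,E,d["uv"],.066)).round(4))
E
```

```text
t 56.9 pos [0.4614 0.2841 0.0175] rot [1.7997e+02 4.0000e-02 1.7371e+02] F [-0.2 -0.   0.6] M [-0.05 -0.01  0.07] op 0.0502
closed t 57.3 pos [0.4612 0.2842 0.0178] rot [1.7994e+02 2.0000e-02 1.7371e+02] F [-1.4 -0.5  6. ] M [-0.14  0.3  -0.08] op 0.0137
pre t 59.7 pos [ 0.4165 -0.0381  0.0695] rot [-1.7996e+02 -5.0000e-02  1.7609e+02] F [ 0.7 -1.1 -2.7] M [-0.04  0.11 -0.  ] op 0.0136
(-0.077, -0.066) 882 y [-0.011   0.0109] z 0.0671
(-0.066, -0.05) 654 y [-0.0062  0.0069] z 0.0675
(-0.05, -0.036) 517 y [-0.0064  0.007 ] z 0.0675
(-0.028, -0.01) 613 y [-0.0072  0.0075] z 0.0672
(-0.01, 0.01) 227 y [-0.0069  0.0076] z 0.0672
tail end -0.07542501904547905
-0.085 [-0.2  0.2 -2.5] [ 0.4509 -0.0408  0.0693]
-0.06 [-0.1 -0.5 -2.4] [ 0.4761 -0.0425  0.0693]
-0.04 [-1.3  0.5 -2.5] [ 0.4963 -0.0439  0.0694]
-0.02 [-0.2  0.8 -2.3] [ 0.5162 -0.0453  0.0694]
-0.006 [ 0.8  0.  -2.9] [ 0.5305 -0.0462  0.0695]
-0.003 [-0.   0.4 -3.5] [ 0.5332 -0.0464  0.0695]
-0.001 [-0.   0.3 -3. ] [ 0.5352 -0.0464  0.0695]
0.0 [-0.5 -0.6 -3.2] [ 0.5359 -0.0465  0.0694]
0.001 [-6.  -0.8 -0.2] [ 0.536  -0.0465  0.0692]
0.002 [-8.6 -0.3  0.4] [ 0.5361 -0.0466  0.069 ]
low t 63.9 pos [ 0.5361 -0.0466  0.068 ] rot [179.98  -0.23 176.05] F [-8.  -0.2  0.5] M [0.08 1.7  0.08] op 0.0140
rel t 64.3 pos [ 0.539  -0.0467  0.0689] rot [-1.8000e+02  1.0000e-01  1.7605e+02] F [-0.4 -0.1  0.8] M [0.01 0.02 0.05] op 0.0401
t 68.1 pos [0.649  0.0362 0.24  ] rot [-179.99    0.      0.  ] F [ 0.5  0.4 -0.6] M [-0.05 -0.   -0.04] op 0.0847
{'uv': [184.9, 172.7], 'confidence': 0.73} [[0.0468 0.087  0.066 ]]
```

View pics/d7.png

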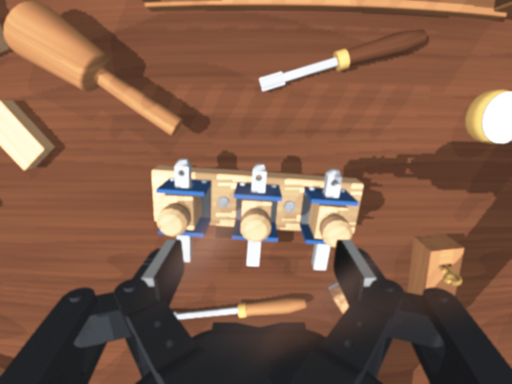

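```bash
python3 - <<'E'
from h import *
for x,y,z,o in ((.30,-.24,.2,[180,30,180]),(.33,-.24,.2,[180,20,180]),(.60,-.24,.2,[180,30,0]),(.60,-.24,.2,[180,35,0]),(.60,-.24,.2,[180,30,5]),(.60,-.24,.2,[180,20,0])):
    q=arm.inverse_kinematics([x,y,z],o); print(x,o,None if q is None else np.round(q,1), R.from_euler("xyz",o,degrees=True).as_matrix()[:,2].round(2))
a=(.4594,-.2405)
for yaw in(95.6,-84.4):
    q=arm.inverse_kinematics([a[0],a[1],.2],down(yaw)); print(yaw,None if q is None else np.round(q,1))
E
```

```text
0.3 [180, 30, 180] [ -3.9 -14.4  49.3 143.  -23.4  27.2 155.7] [ 0.5   0.   -0.87]
0.33 [180, 20, 180] [-16.7  -9.2  53.2 136.2  -8.3  33.6 133.5] [ 0.34  0.   -0.94]
0.6 [180, 30, 0] [-14.6  61.6  67.6  68.5 -33.6 103.1 -43.3] [-0.5  -0.   -0.87]
0.6 [180, 35, 0] [ -7.3  56.1  47.1  63.6 -19.  103.8 -54.8] [-0.57 -0.   -0.82]
0.6 [180, 30, 5] [-16.   61.2  67.7  69.5 -32.  101.2 -39.3] [-0.5  -0.04 -0.87]
0.6 [180, 20, 0] [-18.3  57.7  71.   77.1 -38.6  94.3 -40.1] [-0.34 -0.   -0.94]
95.6 [-24.4  25.3  62.  111.9 -26.3  58.4  55.2]
-84.4 [ -29.4   31.8   72.6  112.1  -34.6   62.3 -116.2]
```

```bash
python3 - <<'E'
from h import *
arm.movep([.56,-.235,.2],[180,25,0]); p,E=grab("wrist","e1"); np.savez("b7.npz",E=E,**p); print(st(),E[:3,3].round(3))
for d in arm.tip_of(p,"clip1"): print(d)
c=proj(p,E,[.46,-.24,.07])[0].astype(int); print(c)
im=cv2.imread("pics/e1.png"); x0=max(0,c[0]-80); y0=max(0,c[1]-70); cv2.imwrite("pics/e1c.png",cv2.resize(im[y0:y0+140,x0:x0+160],None,fx=4.5,fy=4.2,interpolation=cv2.INTER_CUBIC)); print(x0,y0)
E
```

```text
t 69.3 pos [ 0.5612 -0.2332  0.2001] rot [-179.96   24.92    0.18] F [0.  0.4 0.3] M [-0.01 -0.43 -0.01] op 0.0850 [ 0.688 -0.233  0.283]
{'uv': [266.5, 221.5], 'confidence': 0.74}
{'uv': [265.6, 165.2], 'confidence': 0.68}
{'uv': [261.8, 195.8], 'confidence': 0.65}
[264 208]
184 138
```

View pics/e1.png

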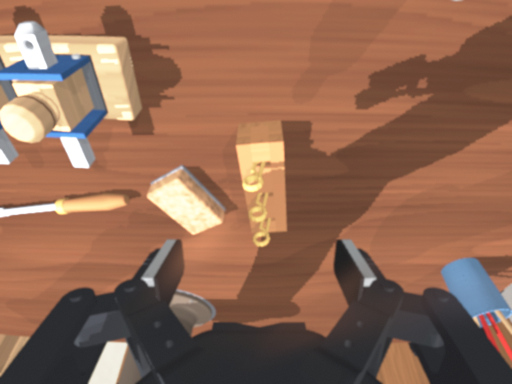

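View pics/e1c.png

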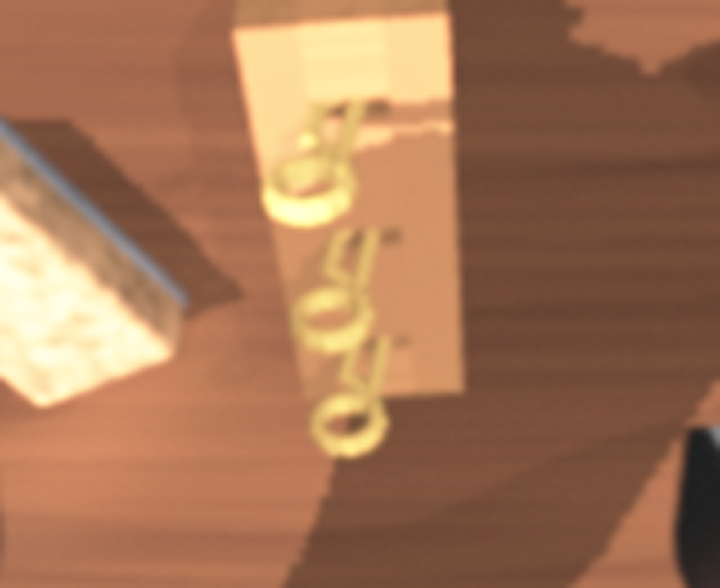

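```bash
python3 - <<'E'
from h import *
a=np.radians(5.62); C=np.array([.4594,-.2405])
img=[]
for i in (2,7):
    p,E=load(i); X,uv=cloud(p,E); f=p["frame"][uv[:,1],uv[:,0]].astype(int); d=X[:,:2]-C
    rx=d[:,0]*np.cos(a)+d[:,1]*np.sin(a); ry=-d[:,0]*np.sin(a)+d[:,1]*np.cos(a); z=X[:,2]
    m=(abs(rx)<.08)&(abs(ry)<.04)&(z>.04)&(z<.05)&(f[:,0]>f[:,2]*1.2); print("rack top",i,rx[m].min(),rx[m].max(),ry[m].min(),ry[m].max(),np.median(z[m]))
    row=[]
    for s in(-.048,0,.048):
        m=(abs(rx-s)<.009)&(abs(ry)<.03)&(z>.049)&(z<.095)
        cv=np.full((260,260,3),255,np.uint8)
        for y,zz,xx in zip(ry[m],z[m],rx[m]-s):
            cv2.circle(cv,(int(100+y*4000),int(250-(zz-.035)*4000)),2,(int(128+xx*12000)%256,0,0),-1)
        cv2.line(cv,(100,0),(100,260),(0,200,0),1)
        row.append(cv)
        print(i,s,m.sum(),"rx",np.percentile(rx[m]-s,[3,50,97]).round(4),"top",z[m].max().round(4),"eye ry",ry[m&(z>.066)].min().round(4),ry[m&(z>.066)].max().round(4))
    img.append(np.hstack(row))
cv2.imwrite("pics/e2.png",np.vstack(img))
E
```

```text
rack top 2 -0.07512467663235006 0.07504508329790532 -0.025387279113297648 0.025366302601918068 0.04572795146211292
2 -0.048 145 rx [-0.0035 -0.0002  0.004 ] top 0.0884 eye ry -0.0014 0.0195
2 0 154 rx [-0.0042 -0.0016  0.0025] top 0.0884 eye ry -0.0016 0.0188
2 0.048 176 rx [-0.0044 -0.0018  0.0021] top 0.088 eye ry -0.0017 0.0192
rack top 7 -0.07470993075690022 0.07679306243152356 -0.025757212442961575 0.024445668052057407 0.04529496252811602
7 -0.048 243 rx [-0.0011  0.0023  0.0045] top 0.087 eye ry -0.0019 0.0187
7 0 282 rx [-0.0012  0.0025  0.0046] top 0.0876 eye ry -0.0018 0.0192
7 0.048 338 rx [-0.0018  0.0024  0.0047] top 0.0876 eye ry -0.0021 0.0195
```

View pics/e2.png

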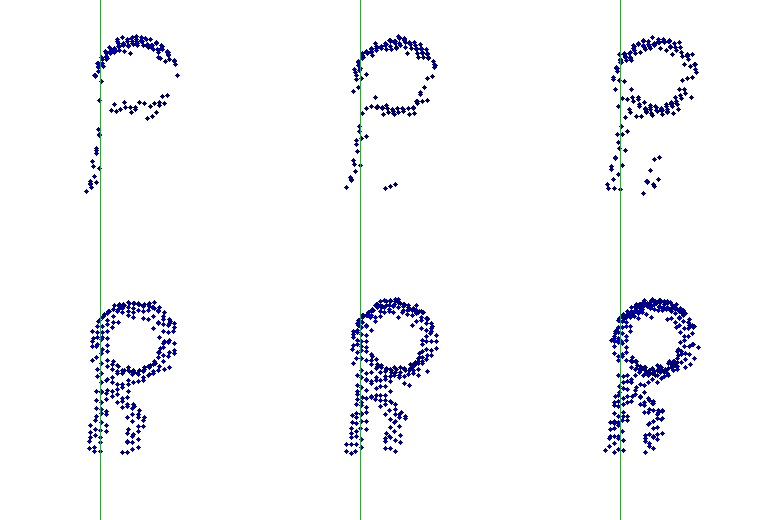

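```bash
cat > clipfit.py <<'E'
from h import *
from scipy.optimize import least_squares
RA=5.62; RC=np.array([.4594,-.2405])
def rackf(X):
    a=np.radians(RA); d=X[:,:2]-RC; return np.c_[d[:,0]*np.cos(a)+d[:,1]*np.sin(a),-d[:,0]*np.sin(a)+d[:,1]*np.cos(a),X[:,2]]
def rackw(rx,ry,z):
    a=np.radians(RA); return np.array([RC[0]+rx*np.cos(a)-ry*np.sin(a),RC[1]+rx*np.sin(a)+ry*np.cos(a),z])
def fit(P):  # P: (y,z) pts. model: leg line x=0, ring centre (5,27) r 7.75 (mm); returns y0,z0,theta (lean to +y)
    P=P*1000
    def q2(v):
        y0,z0,t=v; d=P-[y0,z0]; # clip axes: ez=(sin t,cos t), ex=(cos t,-sin t)
        return np.c_[d[:,0]*np.cos(t)-d[:,1]*np.sin(t), d[:,0]*np.sin(t)+d[:,1]*np.cos(t)]
    def res(v):
        c=q2(v); ring=abs(np.hypot(c[:,0]-5,c[:,1]-27)-7.75); leg=np.hypot(c[:,0],np.maximum(c[:,1]-17,0))
        leg=np.where(c[:,0]>3.2,9,leg); return np.minimum(np.minimum(ring,leg),4)
    best=None
    for t0 in(.05,.1,.15):
        r=least_squares(res,[-3,51,t0],loss="soft_l1",f_scale=1.0)
        if best is None or r.cost<best.cost: best=r
    return best.x, np.mean(np.abs(res(best.x)))
E
python3 - <<'E'
from clipfit import *
for i in (2,7):
    p,E=load(i); X,uv=cloud(p,E); r=rackf(X)
    for s in (-.048,0,.048):
        m=(abs(r[:,0]-s)<.009)&(abs(r[:,1])<.03)&(r[:,2]>.0485)&(r[:,2]<.095)
        v,e=fit(r[m][:,1:]); print(i,s,"y0 %.2f z0 %.2f th %.3f"%tuple(v),"res",round(e,2))
E
```

```text
2 -0.048 y0 -1.80 z0 54.11 th 0.216 res 1.03
2 0 y0 -2.00 z0 53.55 th 0.222 res 1.18
2 0.048 y0 -1.65 z0 53.33 th 0.211 res 1.27
7 -0.048 y0 -1.18 z0 51.96 th 0.178 res 1.72
7 0 y0 -1.22 z0 52.35 th 0.186 res 1.63
7 0.048 y0 -1.24 z0 52.43 th 0.181 res 1.55
```

```bash
cat >> clipfit.py <<'E'
def tool_for(th,yawdeg_y):
    # ryhat = direction of clip +x (horizontal) at yaw yawdeg_y ; th lean toward it
    y=np.array([np.cos(np.radians(yawdeg_y)),np.sin(np.radians(yawdeg_y)),0]); z=np.array([0,0,1.])
    ez=np.sin(th)*y+np.cos(th)*z; ex=np.cos(th)*y-np.sin(th)*z
    tz=-ez; tx=-ex; ty=np.cross(tz,tx); M=np.c_[tx,ty,tz]
    return list(R.from_matrix(M).as_euler("xyz",degrees=True)),ez,ex
E
python3 - <<'E'
from clipfit import *
for s in(-.048,0,.048):
    o,ez,ex=tool_for(.155,RA+90)
    P=rackw(s+.0003,.0106,.0898)
    q=arm.inverse_kinematics(list(P),o); q2=arm.inverse_kinematics(list(P+ez*.06),o)
    print(s,P.round(4),np.round(o,1),None if q is None else np.round(q,1),None if q2 is None else np.round(q2,1))
for k in(1,2,3):
  for yaw in(-90+JY,90+JY):
    a=jig(.046,ST[k]);
    for z in(.2,.096):
        q=arm.inverse_kinematics([a[0],a[1],z],down(yaw)); print(k,round(yaw),z,None if q is None else np.round(q,1))
E
```

```text
-0.048 [ 0.4109 -0.2346  0.0898] [180.   -8.9 -84.4] [ -33.5   39.9   71.9  127.4  -48.4   42.8 -104.9] [ -38.7   28.5   73.3  125.2  -29.6   44.1 -122.1]
0 [ 0.4587 -0.2299  0.0898] [180.   -8.9 -84.4] [ -33.6   44.4   71.7  121.9  -50.4   47.1 -107.5] [ -37.4   34.5   72.5  119.8  -35.2   48.3 -120.4]
0.048 [ 0.5064 -0.2252  0.0898] [180.   -8.9 -84.4] [ -33.3   48.5   71.5  116.1  -51.8   51.2 -110.3] [ -36.2   39.9   72.1  114.1  -39.4   52.6 -120.3]
1 -94 0.2 [ -43.5   54.1   81.8   95.   -54.4   80.4 -138.2]
1 -94 0.096 [ -40.8   56.3   71.3   99.8  -57.6   69.  -136.8]
1 86 0.2 [-34.5  36.5  54.1  94.5 -31.9  65.8  23.9]
1 86 0.096 [-30.9  42.4  48.   99.2 -37.3  55.7  27.7]
2 -94 0.2 [ -51.    54.4   81.5   94.2  -54.6   80.7 -146.5]
2 -94 0.096 [ -48.5   56.7   71.2   99.1  -57.7   69.4 -145. ]
2 86 0.2 [-43.   37.7  55.7  93.8 -33.4  66.7  16.9]
2 86 0.096 [-39.5  43.5  49.5  98.5 -38.8  56.7  20.7]
3 -94 0.2 [ -55.4   48.5   71.6   91.4  -47.2   75.3 -160.8]
3 -94 0.096 [ -55.    58.    71.2   96.4  -58.3   70.7 -153.6]
3 86 0.2 [-50.2  40.2  57.1  91.1 -35.6  68.6  10.2]
3 86 0.096 [-47.1  45.7  51.   95.9 -40.6  58.7  13.7]
```

```bash
cat >> clipfit.py <<'E'
def pick_clip(s,th=.155,eye=(.0087,.078)):
    o,ez,ex=tool_for(th,RA+90)
    P=rackw(s+.0003,eye[0]+.012*np.sin(th),eye[1]+.012*np.cos(th))
    arm.gripper_to(.026); arm.movep(list(P+ez*.07),o); print(st())
    arm.move_l(list(P),velocity=.08); print("at",st())
    arm.gripper_to(0,f_grip=90); print("closed",st())
    arm.move_l(list(P+ez*.07),velocity=.1); print("up",st())
E
python3 - <<'E'
from clipfit import *
pick_clip(.048)
p,E=grab("wrist","e3"); np.savez("b8.npz",E=E,**p); grab("side","e3s"); grab("scene","e3t")
im=np.hstack([cv2.imread("pics/e3.png")[:,100:420],cv2.imread("pics/e3s.png")[150:350,180:380].repeat(2,0).repeat(2,1)[:384]]); cv2.imwrite("pics/e3c.png",im)
E
```

```text
t 71.2 pos [ 0.5058 -0.2147  0.1593] rot [-180.     -8.89  -84.29] F [ 0.1  0.4 -0. ] M [0.2  0.03 0.02] op 0.0260
at t 72.2 pos [ 0.5067 -0.2254  0.0902] rot [-179.97   -8.9   -84.39] F [-0.4 -0.4 -0.6] M [ 0.17  0.04 -0.02] op 0.0264
closed t 72.6 pos [ 0.5067 -0.2252  0.0903] rot [-179.95   -8.89  -84.38] F [0.4 0.8 2.8] M [ 0.22  0.09 -0.04] op 0.0061
up t 73.4 pos [ 0.5052 -0.2142  0.1586] rot [179.97  -8.85 -84.36] F [ 0.3 -0.1 -0.3] M [ 0.15  0.08 -0.02] op 0.0059
```

View pics/e3c.png

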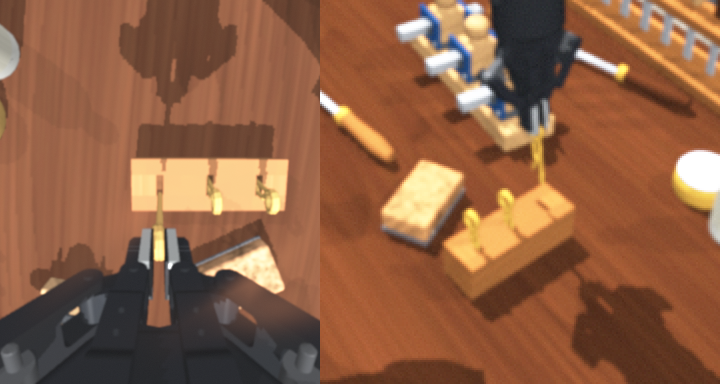

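```bash
cat >> clipfit.py <<'E'
def TI(dx,dy): # tcp so that leg (tool x=+.005) lands at jig point; yaw=90+JY -> tool x=+jig y, tool y= jig x? 
    pass
def hover_clip(k,z=.165):
    yaw=90+JY; a=jig(.046,ST[k]-.005)
    arm.movep([a[0],a[1],.22],down(yaw)); arm.move_l([a[0],a[1],z],velocity=.15); print("hover",st())
E
python3 - <<'E'
from clipfit import *
o=arm.get_obs(); q=arm.inverse_kinematics(list(jig(.046,-.095,.22)),down(90+JY)); print(q)
arm.move_l([.50,-.2,.22],velocity=.15)
hover_clip(1)
arm.hold(.2)
p,E=grab("wrist","e4"); np.savez("b9.npz",E=E,**p); 
cv2.imwrite("pics/e4c.png",cv2.resize(cv2.imread("pics/e4.png")[100:260,160:360],None,fx=3.8,fy=3.6,interpolation=cv2.INTER_CUBIC))
for d in arm.tip_of(p,"pin1_hole"): print(d)
E
```

```text
[-16.0723368   27.47741346  24.27294838  92.04227697 -12.27649513
  63.13051298   7.39987778]
hover t 76.7 pos [ 0.6387 -0.0582  0.1652] rot [-1.7999e+02  2.0000e-02  8.6040e+01] F [-0.2  0.2  0.6] M [ 0.02 -0.08 -0.04] op 0.0059
```

View pics/e4c.png

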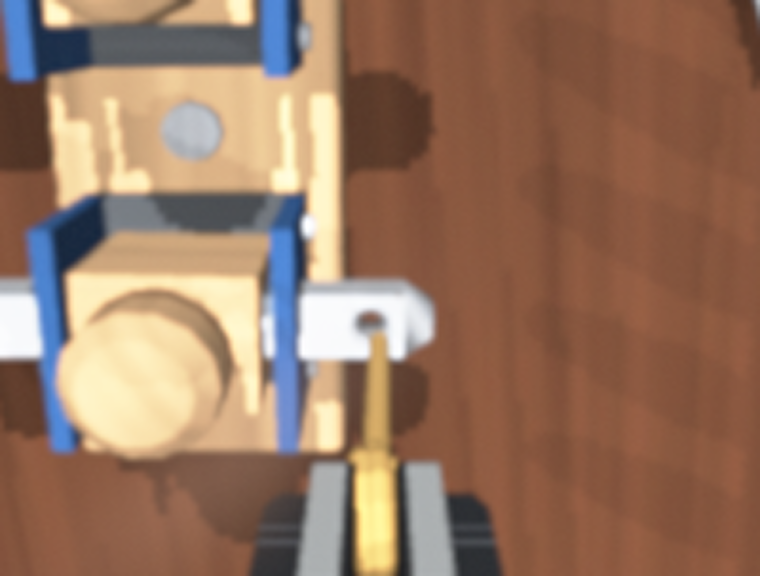

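```bash
cat >> clipfit.py <<'E'
def leg_pts(p,E,pos):
    # brass points below fingertips, in jig frame minus tcp
    X,uv=cloud(p,E); J=J_of(X); t=J_of(np.array([pos]))[0]; d=J-t
    f=p["frame"][uv[:,1],uv[:,0]].astype(int)
    m=(abs(d[:,0])<.009)&(abs(d[:,1])<.03)&(d[:,2]<-.018)&(d[:,2]>-.088)&(f[:,0]-f[:,2]>35)
    return d[m],uv[m]
def leg_report(p,E,pos):
    d,uv=leg_pts(p,E,pos)
    for lo in np.arange(-.088,-.018,.01):
        q=d[(d[:,2]>=lo)&(d[:,2]<lo+.01)]
        if len(q): print(f"z {lo:.3f} n {len(q)} x {np.median(q[:,0])*1e3:.2f} [{q[:,0].min()*1e3:.1f},{q[:,0].max()*1e3:.1f}] y {np.median(q[:,1])*1e3:.2f} [{q[:,1].min()*1e3:.1f},{q[:,1].max()*1e3:.1f}]")
    print("tip z",d[:,2].min())
E
python3 - <<'E'
from clipfit import *
p,E=load(9); pos=np.array([.6387,-.0582,.1652])
leg_report(p,E,pos)
X,uv=cloud(p,E); J=J_of(X)
m=(abs(J[:,0]-.05)<.03)&(abs(J[:,1]+.09)<.012)&(abs(J[:,2]-.066)<.003); q=J[m]; print("pin top",len(q),q.min(0),q.max(0),np.median(q,0))
for uv in ((257.6,189.4),): print("hole",J_of(on_z(p,E,uv,.066)))
im=p["frame"][...,::-1][170:215,235:285]; 
cv2.imwrite("pics/e5.png",cv2.resize(im,None,fx=14,fy=13,interpolation=cv2.INTER_NEAREST))
E
```

```text
z -0.088 n 3 x 1.87 [1.1,2.7] y 10.50 [10.3,10.7]
z -0.078 n 22 x 1.87 [0.2,3.5] y 10.08 [9.1,10.7]
z -0.068 n 30 x 1.82 [0.3,4.2] y 9.45 [7.6,10.5]
z -0.058 n 36 x 1.77 [-0.4,4.0] y 9.15 [7.5,10.3]
z -0.048 n 40 x 1.71 [-0.4,3.9] y 8.76 [6.9,9.2]
z -0.038 n 43 x 1.68 [-0.3,3.7] y 8.47 [7.0,9.6]
z -0.028 n 31 x 2.29 [-0.3,4.8] y 8.48 [5.2,10.4]
tip z -0.07946008826820311
pin top 542 [ 0.0203141  -0.10181119  0.06303163] [ 0.05996875 -0.07828708  0.06881776] [ 0.040008   -0.08873416  0.06540413]
hole [[ 0.04686944 -0.08897434  0.066     ]]
```

View pics/e5.png

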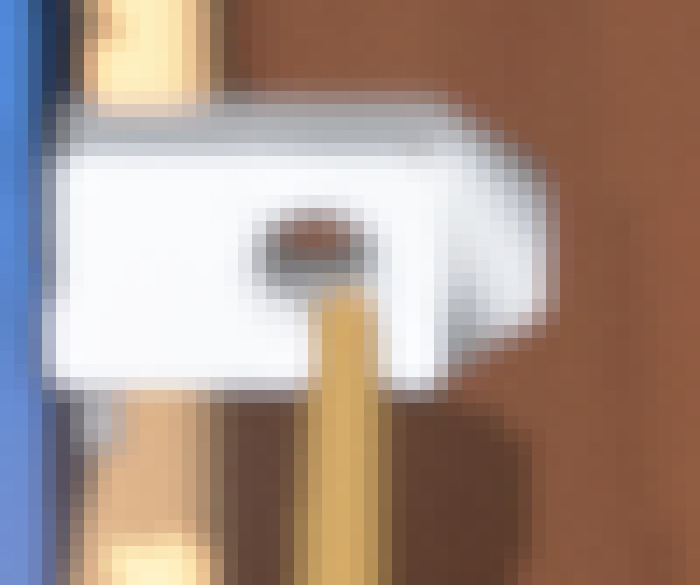

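```bash
python3 - <<'E'
from clipfit import *
p,E=load(9); pos=np.array([.6387,-.0582,.1652])
hole=J_of(on_z(p,E,(257.0,188.7),.0655))[0]; t=J_of(pos[None])[0]
tip=t+np.array([.00187,.0083,-.080]); print("hole",hole.round(4),"tcp",t.round(4),"tip",tip.round(4),"delta",(hole-tip).round(4))
d=(hole-tip)[:2]
# command in jig coords: keep commanded pose + delta
c=np.array([.046,ST[1]-.005])+d; print("cmd",c)
a=jig(*c); arm.move_l([a[0],a[1],.155],velocity=.1); arm.hold(.2)
pos=arm.get_obs()["position"]; p,E=grab("wrist","e6"); np.savez("b10.npz",E=E,pos=pos,**p); print(st())
leg_report(p,E,pos)
cv2.imwrite("pics/e6c.png",cv2.resize(cv2.imread("pics/e6.png")[165:215,230:290],None,fx=12,fy=11,interpolation=cv2.INTER_NEAREST))
E
```

```text
hole [ 0.0463 -0.0885  0.0655] tcp [ 0.0462 -0.0951  0.1652] tip [ 0.048  -0.0868  0.0852] delta [-0.0017 -0.0016 -0.0197]
cmd [ 0.04429246 -0.09662397]
t 77.5 pos [ 0.6369 -0.0595  0.1553] rot [179.98  -0.    86.05] F [-0.5  1.  -0.5] M [0.04 0.02 0.  ] op 0.0060
z -0.088 n 8 x 0.80 [-0.4,2.9] y 10.12 [9.2,10.4]
z -0.078 n 21 x 1.20 [-0.4,2.8] y 9.87 [9.2,10.3]
z -0.068 n 28 x 1.55 [-0.4,3.5] y 9.50 [7.5,10.0]
z -0.058 n 37 x 1.15 [-1.1,3.4] y 9.03 [7.3,9.8]
z -0.048 n 40 x 1.11 [-1.0,3.3] y 8.63 [7.1,9.4]
z -0.038 n 47 x 1.08 [-0.9,3.1] y 8.42 [7.2,9.3]
z -0.028 n 25 x 2.27 [-0.8,4.2] y 8.32 [4.3,11.0]
tip z -0.0806843823746291
```

View pics/e6c.png

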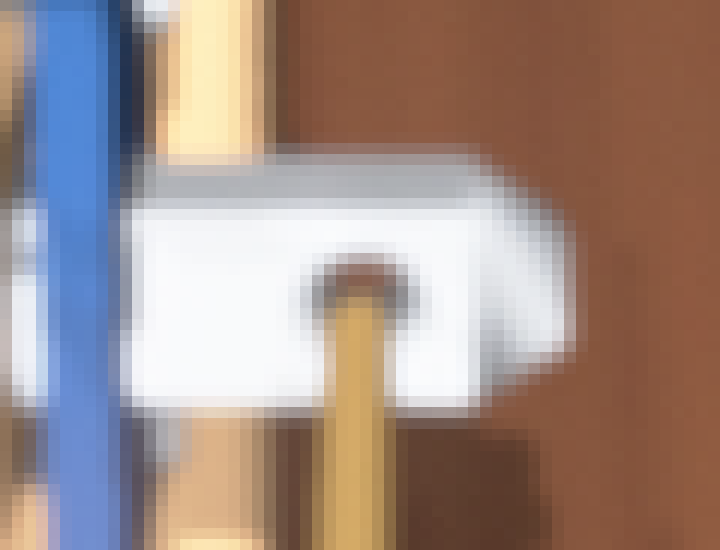

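```bash
cat >> clipfit.py <<'E'
def descend(c,z0,z1,step,fmax,v=.04):
    z=z0
    while z>z1+1e-6:
        z=max(z-step,z1); a=jig(*c); arm.move_l([a[0],a[1],z],velocity=v); o=arm.get_obs(); f=o["contact_force"]
        print(f"{z:.4f} act {o['position'].round(4)} F {f.round(1)} M {o['moment'].round(2)}")
        if np.linalg.norm(f)>fmax: print("STOP"); return False
    return True
E
python3 - <<'E'
from clipfit import *
c=(.04429,-.09662)
if descend(c,.155,.134,.003,6): descend(c,.134,.118,.004,15)
E
```

```text
0.1520 act [ 0.6366 -0.0595  0.1518] F [-0.1  0.1  0.8] M [ 0.02 -0.08  0.  ]
0.1490 act [ 0.6366 -0.0595  0.1487] F [-0.6 -0.3 -0.7] M [0.04 0.   0.04]
0.1460 act [ 0.6366 -0.0595  0.1457] F [-0.1  1.   0.2] M [ 0.    0.04 -0.01]
0.1430 act [ 0.6366 -0.0595  0.1427] F [ 0.2 -0.4  0.7] M [0.   0.02 0.01]
0.1400 act [ 0.6366 -0.0595  0.1398] F [-0.6  0.  -0.2] M [ 0.01 -0.04  0.06]
0.1370 act [ 0.6366 -0.0595  0.1367] F [-0.4 -0.2 -0.5] M [-0.03 -0.    0.03]
0.1340 act [ 0.6366 -0.0595  0.1338] F [ 0.4  0.1 -0.3] M [0.02 0.   0.02]
0.1300 act [ 0.6365 -0.0595  0.1296] F [-0.1  0.2  0.5] M [ 0.03  0.03 -0.03]
0.1260 act [ 0.6366 -0.0597  0.1257] F [-0.1 -0.5 -0.4] M [-0.03  0.04 -0.01]
0.1220 act [ 0.6367 -0.0595  0.1217] F [ 0.6 -0.3 -1.5] M [-0.13 -0.19 -0.01]
0.1180 act [ 0.6368 -0.0594  0.1178] F [ 1.5 -0.4 -0. ] M [-0.1  -0.33 -0.04]
```

```bash
python3 - <<'E'
from clipfit import *
c=(.04429,-.09662)
descend(c,.118,.097,.002,32); print(st())
p,E=grab("wrist","e7"); grab("scene","e7t")
cv2.imwrite("pics/e7c.png",np.hstack([cv2.resize(cv2.imread("pics/e7.png")[140:290,180:340],(480,450)),cv2.resize(cv2.imread("pics/e7t.png")[170:240,215:265],(300,450),interpolation=cv2.INTER_CUBIC)]))
E
```

```text
0.1160 act [ 0.6367 -0.0594  0.1158] F [ 1.5 -0.5 -0.9] M [-0.06 -0.35 -0.  ]
0.1140 act [ 0.6367 -0.0594  0.1138] F [ 0.3  0.  -0.2] M [-0.05 -0.35 -0.  ]
0.1120 act [ 0.6367 -0.0594  0.1118] F [ 0.9 -0.7 -0.3] M [-0.02 -0.32 -0.05]
0.1100 act [ 0.6367 -0.0594  0.1097] F [ 0.8 -0.2  0.3] M [-0.04 -0.32 -0.05]
0.1080 act [ 0.6367 -0.0595  0.1077] F [1.6 0.  0.6] M [-0.   -0.35 -0.07]
0.1060 act [ 0.6366 -0.0595  0.1057] F [ 1.2 -0.3 -0.7] M [ 0.01 -0.32  0.01]
0.1040 act [ 0.6366 -0.0595  0.1037] F [ 2.6  0.3 -0.1] M [-0.   -0.33 -0.02]
0.1020 act [ 0.6365 -0.0595  0.1016] F [ 2.  -0.5 -1.1] M [-0.01 -0.28 -0.04]
0.1000 act [ 0.6364 -0.0596  0.0996] F [-0.1 -0.1 -0.9] M [-0.06 -0.13 -0.09]
0.0980 act [ 0.6364 -0.0595  0.0977] F [ 0.7 -1.  -0. ] M [-0.01  0.03 -0.06]
0.0970 act [ 0.6366 -0.0596  0.0971] F [-1.1  0.5  0.3] M [-0.02  0.26 -0.02]
t 83.0 pos [ 0.6366 -0.0596  0.0971] rot [-179.99   -0.     86.04] F [-1.1  0.5  0.3] M [-0.02  0.26 -0.02] op 0.0059
```

View pics/e7c.png

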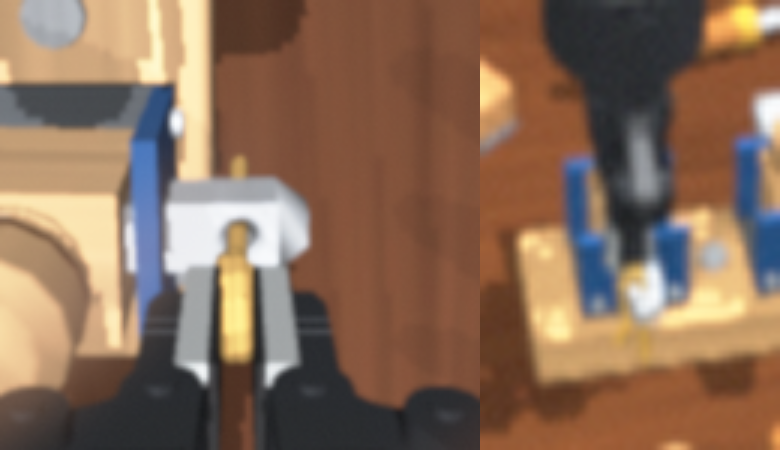

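```bash
python3 - <<'E'
from clipfit import *
for nm in ("wrist",):
    pos=arm.get_obs()["position"]; p,E=grab(nm,"e8")
    X,uv=cloud(p,E); d=J_of(X)-J_of(pos[None])[0]; f=p["frame"][uv[:,1],uv[:,0]].astype(int)
    m=(abs(d[:,0])<.009)&(abs(d[:,1])<.03)&(d[:,2]>-.09)&(d[:,2]<.03)&(f[:,0]-f[:,2]>35)
    q=d[m]
    for lo in np.arange(-.09,.02,.005):
        t=q[(q[:,2]>=lo)&(q[:,2]<lo+.005)]
        if len(t): print(f"{lo*1e3:.0f} n{len(t)} x {np.median(t[:,0])*1e3:.1f} y {t[:,1].min()*1e3:.1f}..{t[:,1].max()*1e3:.1f}")
p,E=grab("side","e8s"); cv2.imwrite("pics/e8c.png",cv2.resize(cv2.imread("pics/e8s.png")[140:230,220:330],None,fx=6,fy=6,interpolation=cv2.INTER_CUBIC))
E
```

```text
-90 n4 x -5.7 y 2.7..7.4
-85 n2 x 1.2 y 10.4..10.4
-80 n12 x 1.2 y 9.3..10.6
-75 n26 x -5.8 y 9.4..29.7
-70 n120 x -7.4 y 8.8..29.9
-50 n8 x -6.3 y 15.9..16.8
-40 n14 x 1.1 y 7.4..9.1
-35 n18 x 1.1 y 7.9..9.6
-30 n19 x 0.4 y 7.7..9.3
-25 n6 x 2.9 y 5.0..9.2
-20 n17 x 0.4 y 6.5..11.7
-15 n60 x -0.1 y 8.7..12.0
-10 n150 x 0.4 y -8.6..12.1
-5 n154 x 0.4 y -4.6..12.1
0 n43 x 3.6 y 0.8..11.8
5 n2 x 0.7 y -9.6..2.4
```

View pics/e8c.png

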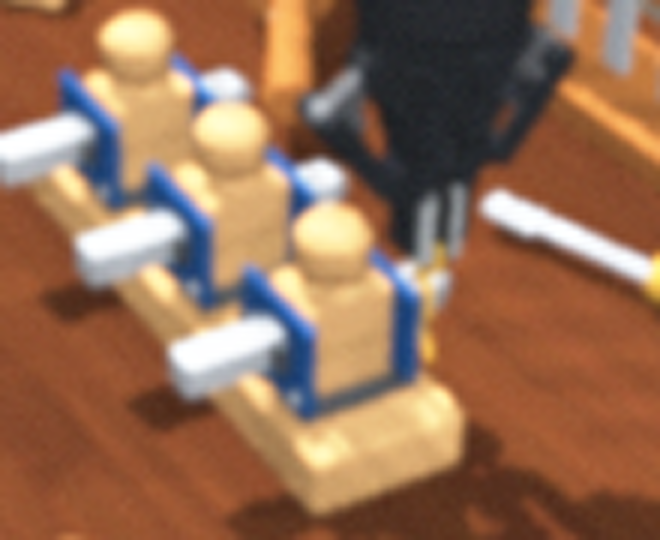

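```bash
python3 - <<'E'
from clipfit import *
c=(.04429,-.09662)
descend(c,.097,.0955,.0005,25,v=.02); print(st())
arm.gripper_to(.018); a=jig(*c); arm.move_l([a[0],a[1],.2],velocity=.12); print(st())
b=jig(.10,-.09); 
p,E=grab("wrist","e9"); np.savez("b11.npz",E=E,**p); grab("side","e9s"); grab("scene","e9t")
cv2.imwrite("pics/e9c.png",np.hstack([cv2.resize(cv2.imread("pics/e9.png")[120:260,190:330],(450,450),interpolation=cv2.INTER_CUBIC),cv2.resize(cv2.imread("pics/e9t.png")[180:240,220:280],(340,450),interpolation=cv2.INTER_CUBIC)]))
X,uv=cloud(p,E); J=J_of(X)-[.046,-.09,0]; f=p["frame"][uv[:,1],uv[:,0]].astype(int)
m=(abs(J[:,0])<.01)&(abs(J[:,1])<.03)&(J[:,2]<.11)&(f[:,0]-f[:,2]>45)
q=J[m]
for lo in np.arange(.01,.1,.005):
    t=q[(q[:,2]>=lo)&(q[:,2]<lo+.005)]
    if len(t): print(f"{lo*1e3:.0f} n{len(t)} x {np.median(t[:,0])*1e3:.1f} y {t[:,1].min()*1e3:.1f}..{t[:,1].max()*1e3:.1f}")
E
```

```text
0.0965 act [ 0.6369 -0.0596  0.0968] F [-1.4 -0.2  4.7] M [-0.04  0.29 -0.05]
0.0960 act [ 0.637  -0.0597  0.0964] F [-0.2  0.3  5.5] M [-0.03  0.27 -0.04]
0.0955 act [ 0.6371 -0.0598  0.0961] F [-1.4 -1.1  6.9] M [-0.13  0.35  0.01]
t 83.9 pos [ 0.6371 -0.0598  0.0961] rot [1.7994e+02 1.0000e-02 8.6040e+01] F [-1.4 -1.1  6.9] M [-0.13  0.35  0.01] op 0.0061
t 85.2 pos [ 0.6362 -0.0594  0.1992] rot [-179.92    0.     86.05] F [-0.6  0.9 -0.5] M [ 0.    0.03 -0.03] op 0.0180
15 n2 x 0.7 y 3.8..4.0
25 n58 x -8.2 y -28.8..29.2
30 n3 x -9.3 y -28.5..29.4
50 n2 x 0.5 y 10.1..10.2
55 n2 x -0.6 y 2.5..2.7
60 n6 x -0.6 y -0.2..2.3
65 n6 x -0.1 y 0.9..2.4
70 n1 x 2.9 y -6.9..-6.9
75 n19 x 1.9 y -10.6..4.4
80 n11 x -1.1 y -12.2..5.5
85 n37 x -2.1 y -15.5..5.2
90 n103 x -2.0 y -12.7..2.3
95 n3 x -2.0 y -4.2..-2.2
```

View pics/e9c.png

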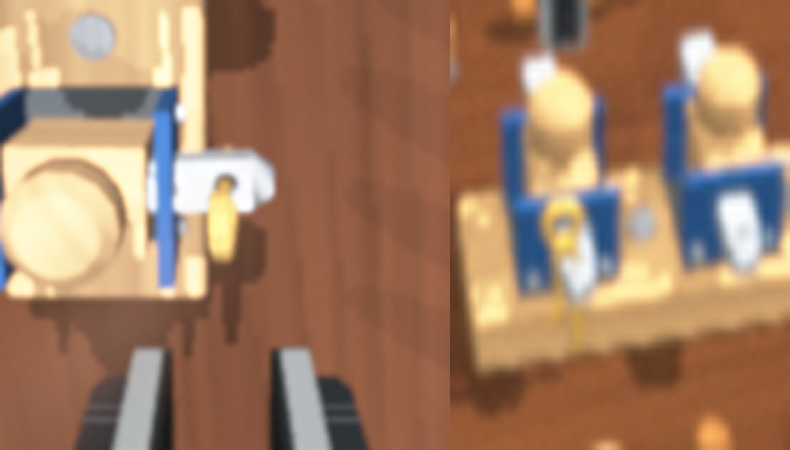

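```bash
cat >> clipfit.py <<'E'
def do_clip(s,k,n):
    pick_clip(s)
    o=arm.get_obs()["position"]; arm.move_l([o[0],o[1]+.01,.22],velocity=.15)
    c=(.04429,ST[k]-.00662); a=jig(*c)
    arm.movep([a[0],a[1],.22],down(90+JY)); arm.move_l([a[0],a[1],.155],velocity=.12); arm.hold(.2)
    pos=arm.get_obs()["position"]; p,E=grab("wrist",n); print(st())
    np.savez(f"{n}.npz",E=E,pos=pos,**p)
    leg_report(p,E,pos)
    cv2.imwrite(f"pics/{n}c.png",cv2.resize(cv2.imread(f"pics/{n}.png")[165:215,230:290],None,fx=12,fy=11,interpolation=cv2.INTER_NEAREST))
E
python3 - <<'E'
from clipfit import *
do_clip(0,2,"f1")
E
```

```text
t 87.6 pos [ 0.458  -0.219   0.1591] rot [-179.99   -8.87  -84.3 ] F [ 0.1 -0.2  0.8] M [0.16 0.04 0.03] op 0.0259
at t 88.6 pos [ 0.4589 -0.2301  0.0902] rot [-179.97   -8.89  -84.39] F [-0.4 -0.  -0.4] M [ 0.15 -0.04  0.01] op 0.0261
closed t 89.0 pos [ 0.459  -0.2299  0.0902] rot [-179.96   -8.88  -84.37] F [-0.2  0.4  3.2] M [0.19 0.12 0.05] op 0.0056
up t 89.8 pos [ 0.4574 -0.2189  0.1586] rot [179.97  -8.86 -84.36] F [ 0.5 -1.3 -1.1] M [ 0.16  0.04 -0.04] op 0.0057
t 93.3 pos [0.6434 0.0302 0.1558] rot [ 1.7992e+02 -2.0000e-02  8.6050e+01] F [-0.2 -0.1 -1.3] M [ 0.08  0.03 -0.  ] op 0.0065
z -0.088 n 7 x 0.48 [-0.3,3.0] y 9.96 [9.2,10.3]
z -0.078 n 21 x 1.29 [-0.3,2.9] y 9.76 [9.0,10.7]
z -0.068 n 30 x 1.62 [-0.3,3.6] y 9.48 [7.1,10.4]
z -0.058 n 34 x 1.21 [-1.0,3.4] y 9.09 [7.1,9.8]
z -0.048 n 41 x 1.17 [-1.0,3.3] y 8.71 [7.2,9.9]
z -0.038 n 48 x 1.12 [-0.9,3.2] y 8.40 [6.7,9.1]
z -0.028 n 27 x 1.68 [-2.6,4.2] y 8.30 [4.8,11.0]
tip z -0.08143088334362555
```

View pics/f1c.png

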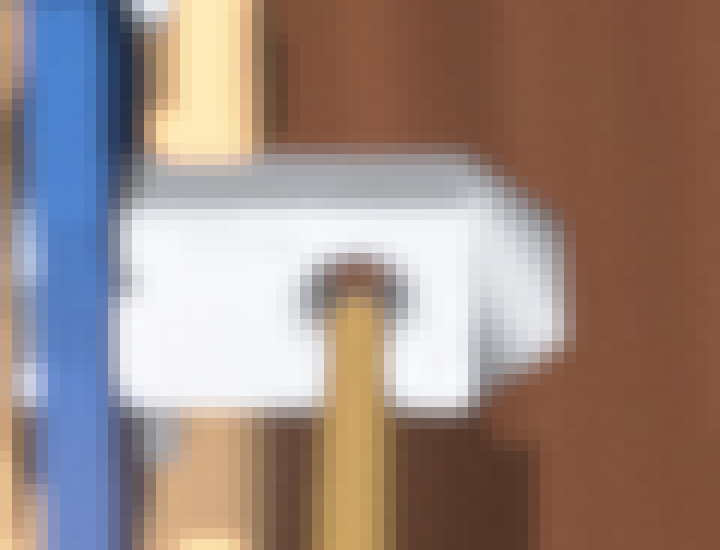

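Identical alignment: leg tip at crop (357,295), hole centre column about 355. Pressing down.

```bash
cat >> clipfit.py <<'E'
def press(k):
    c=(.04429,ST[k]-.00662)
    if not descend(c,.155,.130,.005,6): return False
    if not descend(c,.130,.0955,.0015,30,v=.03): return False
    print(st()); arm.gripper_to(.018); a=jig(*c); arm.move_l([a[0],a[1],.2],velocity=.15); return True
E
python3 - <<'E'
from clipfit import *
if press(2): do_clip(-.048,3,"f2")
E
```

```text
0.1500 act [0.6427 0.0303 0.1497] F [-0.7 -1.1  0.2] M [-0.05  0.02  0.01]
0.1450 act [0.6427 0.0303 0.1446] F [-0.3 -0.2 -0.4] M [-0.01 -0.04  0.04]
0.1400 act [0.6427 0.0302 0.1396] F [-0.5 -0.8 -0.9] M [ 0.03 -0.02 -0.02]
0.1350 act [0.6427 0.0303 0.1346] F [-0.3  0.1 -0.1] M [-0.04  0.02  0.02]
0.1300 act [0.6427 0.0303 0.1296] F [-0.7  0.3 -0.6] M [0.   0.04 0.01]
0.1285 act [0.6429 0.0302 0.1285] F [ 0.4 -0.5 -0.1] M [ 0.04 -0.01  0.02]
0.1270 act [0.643  0.0301 0.127 ] F [ 0.5 -0.5 -1. ] M [-0.1  -0.05 -0.02]
0.1255 act [0.6429 0.03   0.1254] F [ 0.4 -1.  -0.3] M [-0.24 -0.07  0.02]
0.1240 act [0.6429 0.0302 0.1239] F [-0.1 -0.2  0.1] M [-0.24 -0.06 -0.02]
0.1225 act [0.6429 0.0303 0.1224] F [ 0.6 -0.6 -0.5] M [-0.22 -0.13 -0.06]
0.1210 act [0.643  0.0303 0.121 ] F [ 0.2 -1.  -0.1] M [-0.16 -0.22  0.01]
0.1195 act [0.6432 0.0302 0.1197] F [ 0.7 -0.9  2.6] M [-0.25 -0.19  0.01]
0.1180 act [0.643  0.0303 0.1178] F [ 2.3 -2.   0.8] M [-0.27 -0.36  0.03]
0.1165 act [0.6426 0.0305 0.116 ] F [ 1.4 -0.2 -1.1] M [-0.11 -0.24  0.  ]
0.1150 act [0.6427 0.0304 0.1147] F [-0.1  0.5 -1.1] 
[... 1396 characters left out ...]
2] rot [-179.96   -8.88  -84.37] F [0.5 0.8 2.4] M [ 0.2   0.08 -0.01] op 0.0057
up t 105.9 pos [ 0.4096 -0.2236  0.1586] rot [179.98  -8.86 -84.36] F [ 0.3  0.9 -0.5] M [ 0.17  0.02 -0.01] op 0.0061
t 109.4 pos [0.6495 0.1201 0.1558] rot [ 1.7993e+02 -3.0000e-02  8.6060e+01] F [ 0.2 -0.1  0.4] M [-0.03 -0.02 -0.02] op 0.0061
z -0.088 n 6 x 0.89 [-0.4,3.0] y 9.84 [9.0,10.5]
z -0.078 n 22 x 1.28 [-0.3,2.9] y 9.97 [9.1,10.4]
z -0.068 n 26 x 1.25 [-0.3,3.5] y 9.38 [7.4,10.2]
z -0.058 n 35 x 1.20 [-1.0,3.4] y 9.20 [7.0,9.7]
z -0.048 n 44 x 1.16 [-1.0,3.3] y 8.48 [6.9,9.3]
z -0.038 n 43 x 1.12 [-0.9,3.2] y 8.37 [6.6,9.1]
z -0.028 n 26 x 1.70 [-3.2,3.6] y 8.45 [4.5,10.9]
tip z -0.08182679860108522
```

```bash
ls pics | tail -4
```

```text
f1.png
f1c.png
f2.png
f2c.png
```

View pics/f2c.png

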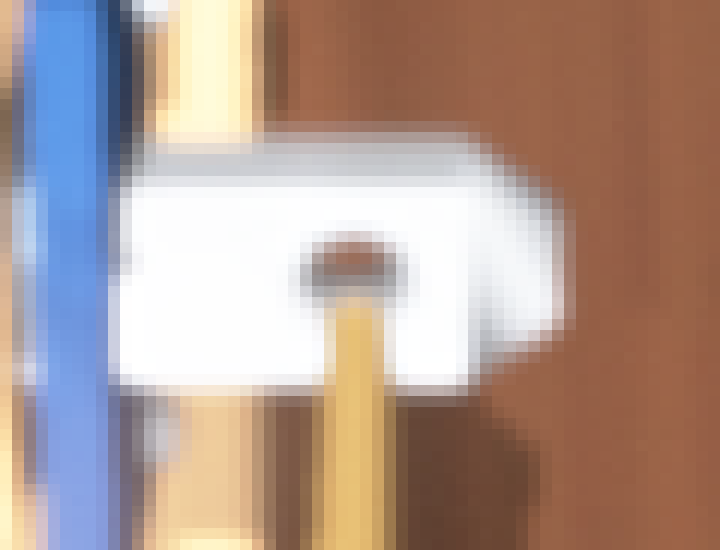

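```bash
sed -i 's/^def press(k):/def press(k,dy=0):/; s/    c=(.04429,ST\[k\]-.00662)$/    c=(.04429,ST[k]-.00662+dy)/' clipfit.py; python3 - <<'E'
from clipfit import *
c=(.04429,.09-.00662+.0015); a=jig(*c); arm.move_l([a[0],a[1],.155],velocity=.05)
if press(3,.0015):
    arm.gripper_to(.085)
    arm.movep([.74,.03,.24],[180,35,0])
    p,E=grab("wrist","g1"); np.savez("b12.npz",E=E,**p); print(st()); grab("scene","g1t"); grab("side","g1s")
E
```

```text
0.1500 act [0.6489 0.1215 0.1495] F [ 0.3 -0.2 -0.2] M [0.04 0.04 0.03]
0.1450 act [0.649  0.1215 0.1446] F [ 0.4  0.2 -0.4] M [-0.    0.04  0.03]
0.1400 act [0.649  0.1215 0.1396] F [-0.7  0.6 -0.5] M [ 0.01 -0.01 -0.02]
0.1350 act [0.649  0.1215 0.1346] F [-0.1  0.7 -0.2] M [0.01 0.01 0.02]
0.1300 act [0.649  0.1215 0.1296] F [-0.1 -0.3 -0.1] M [0.02 0.01 0.01]
0.1285 act [0.6492 0.1215 0.1285] F [ 1.   0.4 -0.3] M [ 0.06 -0.01  0.01]
0.1270 act [0.6492 0.1214 0.127 ] F [ 0.  -0.6  1. ] M [-0.1  -0.02  0.02]
0.1255 act [0.6493 0.1213 0.1255] F [-0.  -1.7 -0.4] M [-0.18 -0.06  0.04]
0.1240 act [0.6493 0.1212 0.1239] F [ 0.5 -1.2  0.2] M [-0.36 -0.08  0.01]
0.1225 act [0.6493 0.1212 0.1224] F [-0.9 -2.4  0.5] M [-0.59 -0.15  0.06]
0.1210 act [0.6493 0.1211 0.1209] F [ 0.6 -1.8  0.2] M [-0.72 -0.19 -0.01]
0.1195 act [0.6492 0.121  0.1195] F [ 1.  -4.   1.7] M [-0.96  0.03  0.03]
0.1180 act [0.649  0.1211 0.1175] F [ 0.5 -4.2 -2. ] M [-1.11 -0.23  0.01]
0.1165 act [0.6488 0.1213 0.1159] F [-0.3 -4.5 -4.1] M [-1.17 -0.15  0.02]
0.1150 act [0.6489 0.1214 0.1146] F [ 0.4 -5.  -3.6] M [-1.
[... 562 characters left out ...]
1216 0.103 ] F [ 0.7 -3.6 -1.1] M [-1.2  -0.25 -0.02]
0.1015 act [0.6492 0.1219 0.1013] F [ 1.1 -3.2 -3.7] M [-1.03 -0.35  0.  ]
0.1000 act [0.6492 0.122  0.0998] F [ 1.2 -3.  -2.3] M [-0.74 -0.29 -0.02]
0.0985 act [0.6492 0.1219 0.0984] F [ 0.7 -2.3 -0.7] M [-0.58 -0.21 -0.03]
0.0970 act [0.6494 0.1217 0.0973] F [ 0.4 -1.2  2.8] M [-0.51  0.09  0.02]
0.0955 act [0.6497 0.1216 0.0966] F [-1.7 -2.7  7.2] M [-0.51  0.51  0.01]
t 116.7 pos [0.6497 0.1216 0.0966] rot [ 1.7994e+02 -5.0000e-02  8.6050e+01] F [-1.7 -2.7  7.2] M [-0.51  0.51  0.01] op 0.0058Traceback (most recent call last):
  File "<stdin>", line 5, in <module>
cell.MotionError: the arm cannot take that pose within its joint ranges
```

```bash
python3 - <<'E'
from clipfit import *
print(st())
for x,z,pi,yw in ((.72,.22,25,0),(.72,.2,20,0),(.70,.22,20,-4),(.68,.22,15,-4)):
    q=arm.inverse_kinematics([x,.035,z],[180,pi,yw]); print(x,pi,q)
    if q is not None:
        arm.movep([x,.035,z],[180,pi,yw]); break
p,E=grab("wrist","g1"); np.savez("b12.npz",E=E,**p); print(st()); grab("scene","g1t"); grab("side","g1s")
for k in(1,2,3):
    u=proj(p,E,jig(.046,ST[k],.06))[0].astype(int); print(u)
E
```

```text
t 118.5 pos [0.6492 0.1215 0.2   ] rot [180.    -0.    86.05] F [0.9 0.6 0.7] M [-0.03 -0.01 -0.04] op 0.0849
0.72 25 [-19.09850739  54.76721245  35.07528652  51.72124684 -24.88113358
 105.115848   -81.69489892]
t 119.8 pos [0.72   0.0357 0.2203] rot [-1.7994e+02  2.4950e+01  1.3000e-01] F [-0.1  1.2 -0.4] M [ 0.1  -0.5  -0.01] op 0.0853
[332 178]
[257 174]
[181 170]
```

View pics/g1.png

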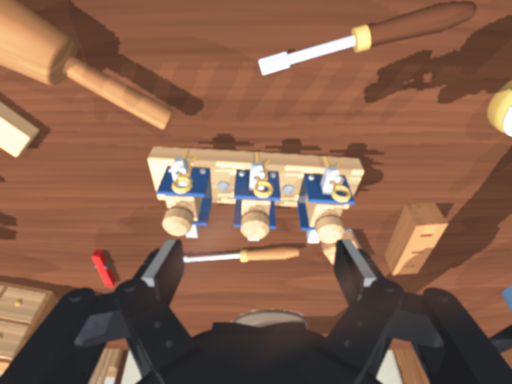

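```bash
python3 - <<'E'
from clipfit import *
p,E=load(12); X,uv=cloud(p,E); J=J_of(X); f=p["frame"][uv[:,1],uv[:,0]].astype(int)
row=[]
for k in (3,2,1):
    d=J-[.046,ST[k],0]
    m=(abs(d[:,0])<.014)&(abs(d[:,1])<.03)&(d[:,2]>.012)&(d[:,2]<.1)
    cv=np.full((370,260,3),255,np.uint8)
    for (x,y,z),c in zip(d[m],f[m]): cv2.circle(cv,(int(130-y*4000),int(370-(z-.01)*4000)),2,tuple(int(v) for v in (c[::-1]*.8)),-1)
    cv2.line(cv,(130,0),(130,370),(0,200,0),1); row.append(cv)
    b=m&(f[:,0]-f[:,2]>50); q=d[b]; print(k,"eye top",q[:,2].max().round(4),"y",q[q[:,2]>.072][:,1].min().round(4),q[q[:,2]>.072][:,1].max().round(4))
cv2.imwrite("pics/g2.png",np.hstack(row))
cv2.imwrite("pics/g3.png",cv2.resize(cv2.imread("pics/g1.png")[140:220,145:370],None,fx=3.5,fy=5,interpolation=cv2.INTER_CUBIC))
E
```

```text
3 eye top 0.0936 y -0.0155 0.0047
2 eye top 0.0941 y -0.016 0.0043
1 eye top 0.0942 y -0.0161 0.0049
```

View pics/g2.png

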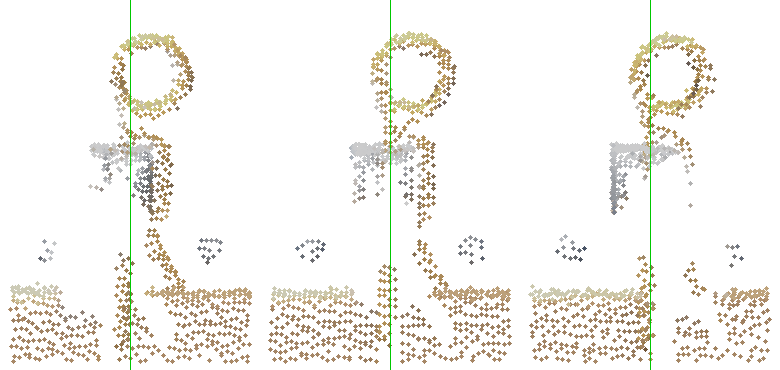

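View pics/g3.png

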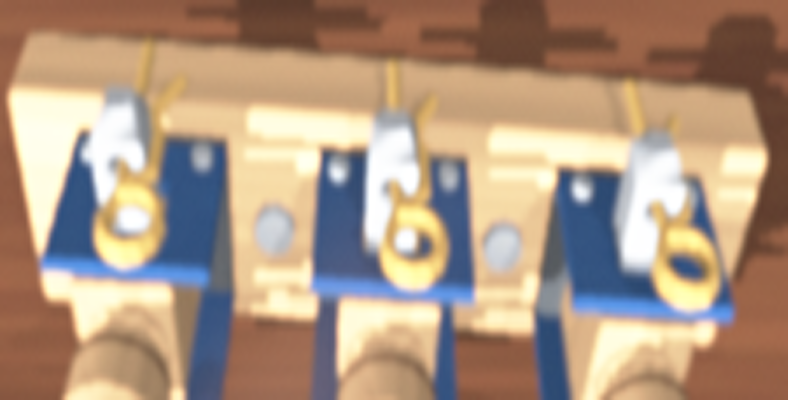

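```bash
python3 - <<'E'
from clipfit import *
arm.move_l([.66,.036,.28],velocity=.15)
arm.movep([.52,.04,.28],down(180)); arm.hold(.3); p,E=grab("wrist","h1"); np.savez("b13.npz",E=E,**p); print(st())
X,uv=cloud(p,E); J=J_of(X); f=p["frame"][uv[:,1],uv[:,0]].astype(int)
for k in(1,2,3):
    d=J-[0,ST[k],0]
    m=(d[:,0]<-.03)&(d[:,0]>-.09)&(abs(d[:,1])<.012)&(d[:,2]>.06)&(f.min(1)>115)
    q=d[m]; s=d[(d[:,0]<-.029)&(d[:,0]>-.05)&(abs(d[:,1])>.0115)&(abs(d[:,1])<.017)&(d[:,2]>.06)&(d[:,2]<.07)]
    print(k,"tail",q[:,0].min().round(4),"y",np.percentile(q[:,1],[4,96]).round(4),"z",np.median(q[:,2]).round(4),"shoulder x",s[:,0].min().round(4) if len(s) else None,s[:,0].max().round(4) if len(s) else None,len(s))
    t=d[(abs(d[:,0])<.03)&(abs(d[:,1])<.03)]; print("  finial top",t[t[:,2]<.14][:,2].max().round(4))
cv2.imwrite("pics/h1c.png",cv2.resize(cv2.imread("pics/h1.png")[130:260,130:390],None,fx=3,fy=3,interpolation=cv2.INTER_CUBIC))
E
```

```text
t 123.4 pos [0.52   0.04   0.2799] rot [-1.8000e+02 -1.0000e-02  1.7999e+02] F [-0.2  0.3 -0.5] M [-0.07  0.04 -0.02] op 0.0852
1 tail -0.0845 y [-0.0081  0.0076] z 0.0655 shoulder x -0.0361 -0.029 33
  finial top 0.1155
2 tail -0.0761 y [-0.0085  0.0072] z 0.0656 shoulder x -0.0361 -0.029 31
  finial top 0.1153
3 tail -0.0758 y [-0.0077  0.0084] z 0.0656 shoulder x -0.0358 -0.029 37
  finial top 0.1158
```

View pics/h1c.png

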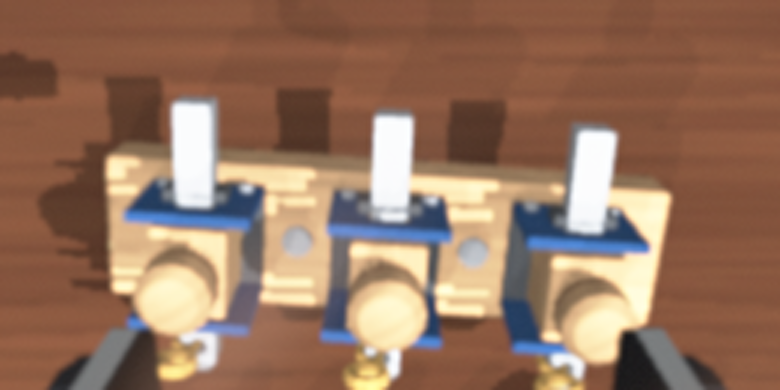

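```bash
python3 - <<'E'
from clipfit import *
p,E=load(13); X,uv=cloud(p,E); J=J_of(X)-[0,-.09,0]; f=p["frame"][uv[:,1],uv[:,0]].astype(int)
m=(J[:,0]<-.03)&(J[:,0]>-.09)&(abs(J[:,1])<.007)&(J[:,2]>.063)&(f.min(1)>115); print(np.sort(J[m][:,0])[:5])
print(arm.close_job())
E
```

```text
[-0.07612452 -0.07611612 -0.07596718 -0.0758954  -0.07583456]
the job is handed in; nothing more can be done
None
```

All three finial blanks were on the bench. Each is now in its own bracket with a steel pin through it and an R-clip pressed on. I handed the job in at about 124 s of the 210 s allowed. The red look-alike pin was left alone. The arm touched no other tools, as far as the pictures show.

Last checks from the wrist camera's depth images:
- **Blanks:** the tops are about 115 mm above the bench (114 mm expected), and when placed they sat square in their brackets.
- **Pins:** the shoulders are against the cheeks and the tails end at about −76 mm from the bracket middle (−75 mm expected). One reading for pin 1 gave −84.5 mm. I re-measured it over a narrower strip and got −76.1 mm, so I treated the first as a stray reading.
- **Clips:** the eyes top out at about 94 mm (95 mm expected). The bow can be seen beside each pin, with its pinch and flare below the pin.

**Disagreements and oddities:**
- **Clip force:** I never read the expected 10–20 N while pressing the clips; forces read between steps stayed under about 8 N. I judged the snap from the clip shape in the depth images and the changes in wrist moment.
- **Knocked pin:** one pin was knocked aside partway through, and I found it again before picking it up.
- **Third bracket:** that pin sat about 1.5 mm to one side, within the window's play, so I shifted the clip to match.

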